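Set the slicer's slice thickness with the setting blade

ROBOT

A 6-joint arm with a two-finger parallel gripper is mounted at the origin on the work surface. World frame = base frame: x ahead of the robot, y to its left, z up, the work surface at z = 0. Lengths are in mm, angles in rad, forces in N, time in s.
With the tool pointing down it reaches from about 300 to 775 mm from the base axis. Payload 14.6 kg.
Tool frame: the origin (TCP) lies at the very end of the fingers, on their centre line; the grasp point (between the pads) lies grip_point_offset behind it (grip_point_offset is the distance from the TCP to the grasp point, in mm); x points along the fingers, z is the direction in which the jaws open and shut, and the axes are right-handed (so a half turn about x gives the same grasp; the last joint's range is limited). The gripper opens to 85 mm and grips with 20 to 120 N. Pads are 22 mm wide; open, the fingers measure 114 mm over their backs; the gripper's body (76 mm by 85 mm) begins 54 mm behind the grasp point. The pads swing forward as they close: fully open they stand 13 mm farther back than shut.
Start: joints at [-1.235, 0.3, 1.521, -0, 1.321, -0.067], TCP at [215.59, -505.975, 231.281] pointing down, gripper open.
Joint ranges: [-3.03, 3.03], [-0.79, 2.21], [0.23, 2.52], [-1.04, 4.18], [0, 3.07], [-2.55, 2.55]. Speed limits (rad/s): [2.22, 2.22, 2.57, 3.14, 3.14, 3.14].

INTERFACE

Orientations are given as a 3x3 rotation matrix whose columns are the frame's x, y, z axes.
In Python, from bench import get_obs, get_image, get_calibration, sign_off, grip_point_offset gives the robot as it stands.
- The arm moves only by the shell command python3 -m jog 'ROWS' [FORCE]. ROWS is JSON, a list of rows, each an object of numbers: "tx", "ty", "tz": the shift along the tool's x, y, z in cm; "ax", "ay", "az": the turn, a rotation vector about the tool's x, y, z in degrees; "claw": the finger opening in cm, from 0 to 8.54. In form: [{"tx": .., "ty": .., "tz": .., "ax": .., "ay": .., "az": .., "claw": ..}, ...]. A call has exactly 8 rows; each row is the pose to reach, as a shift and turn from the pose commanded when the call began, along the tool's axes at that moment; what a row does not reach only later rows make up. A row lasts 1/8 s, in which the tool goes at most 62.5 mm and 10.7 degrees, less where a joint would pass 70% of its speed; a pose out of reach is approached as far as the arm can. A call with a gripper value outside its range is refused whole. The fingers move at their own pace and stop on an object; FORCE is the grip in N (left out, the last holds). Time passes only in rows, so rows that repeat a pose let the fingers close, or fill a call up. It gives the time, the measured TCP pose, the force and the opening at its end, in the units of the state.
- get_obs(): the state, without advancing time (a new reading comes with each control period).
- get_image(name): name is "scene" or "top"; returns (picture, depth): 400x640x3 uint8, red, green, blue; 400x640 float32, mm along the optical axis (not along the pixel's ray), 0 where there is no reading.
- get_calibration(name): a dict with "mtx" (3x3 intrinsics, pixels), "dist" ([k1, k2, p1, p2, k3] as OpenCV has them; the pictures are not rectified), "R" (3x3) and "t" (3): a world point X has camera coordinates R X + t. Camera axes: x right, y down, z forward; pixel columns grow to the right and rows downward; lengths in mm; the calibration is good to about 2 mm. A picture is of the moment at which its call begins. get_calibration takes no time and is no camera call.
- sign_off(): hands the job in, once; it reports no verdict.
The state is a dict: "time_s": time; "qpos": joint angles; "joint_vel": joint speeds; "tau": joint torques, N m; "tool_pos": TCP position; "eef_rot": TCP orientation; "force": force on the tool from outside, world axes, zero at the start; "ft_torque": the same for the moment, N m; "gripper_width": opening from 0.0 (shut) to 1.0 (fully open).
Only numpy, scipy, OpenCV 4.12 (cv2) and the standard library are available. Lean on these libraries where they do the work, as an engineer would, in place of code of your own. Each camera call takes 0.05 s, during which the arm holds its last target.

TASK

The deli slicer's guard was refitted a few millimetres off its scale after cleaning, so set its thickness stop by the 6 mm setting blade: take the blade from its wooden stand, slide it down into the gap between the knife guard and the blue plate until its collar rests on them, then push the stop gently shut until the plate just nips the blade. Draw the blade slowly straight up by its handle: you should feel a light drag (if it comes loose, lower it and close the stop again); then put it back in its stand, fully down. Never press the blade hard, leave the stop as set, and leave the jar, the tub and the cheese alone.

Things in the scene. Friction and masses are not known exactly. Their poses are not given: they have to be found in the camera images.
- feeler: The 6 mm setting blade (feeler), about 120 g, loose. Origin: centre of the underside of its collar; z up along the handle. Below the collar a steel blade 28 mm along x, 6 mm thick along y, reaching 53 mm down (the last 3 mm a pointed edge). Collar: dark steel, 36 x 36 mm, 8 mm thick. Above it an orange handle 24 (x) x 20 (y) mm, from 8 to 50 mm above the origin. Starts upright in the stand, collar on the stand's top, blade in the slot.
- stand: Fixed wooden block 75 (x) x 65 (y) x 65 (z) mm; origin: centre of its underside, its top 65 mm above. A slot 38 mm along x and 14 mm along y goes through it from the centre of its top; the blade stands in it with the collar on the block's top and the feeler's x along the stand's x.
- slicer: The slicer, fixed: white base 260 (x) x 240 (y) x 35 (z) mm, origin: centre of its underside. At +y a grey motor box up to 95 mm high (y 42 to 112 mm, x +-65 mm). Its y axis is the direction in which the stop closes.
- gap_top (a point): Nominal middle of the top edge of the knife guard's inner face, 105 mm above the table, axes as the slicer. The guard is an upright aluminium plate 120 mm long (x), 14 mm thick, on the +y side; it is firmly clamped, but its real face stands up to 4 mm to either side (y) of this point. The gap on its -y side is open above and at the ends, over 65 mm deep; the blue plate's top is level with the guard's.
- plate_top (a point): Point on the upright blue plate of the stop, 120 mm long (x), 14 mm thick, 67 mm tall: the middle of the top edge of its face towards the guard, so it moves with the stop; axes as the slicer. The stop's friction keeps the nip after the push ends; drawing the blade then takes about 2 to 8 N besides its weight.
- stop (a joint): Slide of the stop in m, from gap_top's plane to the blue plate's face; grows as the gap opens, starts at 0.0135 to 0.0165. It is the gap's nominal width; the true gap differs by up to 0.004 with the guard. Slides level along the slicer's y (+y closes) with about 6 N, no spring, stays where left. Once the blade is nipped all further push goes into it: 3 to 6 N beyond the sliding force is right, over 15 N mars it.
- stop_post (a point): Centre of the top of the stop's black push post, 24 x 24 mm square, 56 mm tall; this point lies 110 mm above the table and 70 mm to -y of the blue plate's face. Push its -y face to close the stop, its +y face to open it. From the plate's back to the post a flat aluminium slide 100 mm long (x) lies with its top 54 mm above the table; it ends 19 mm to -y of the post's centre (7 mm past the post's -y face).
- jar: Bystander: amber glass jar with red cap, 68 mm across, 100 mm tall; origin: centre of its underside.
- tub: Bystander: yellow lidded tub, 106 mm across, 60 mm tall; origin: centre of its underside.
- cheese: Bystander: yellow cheese block 95 x 70 x 55 mm with a red band; origin: centre of its underside.
There are look-alikes about, which are no part of the job. Leave any purple look-alike of the stand alone.

How it is judged:
By the outcome, as a careful person would: the job done as asked, in the order asked, and still so for the second after the job is handed in, with the robot touching nothing.
It also fails if it takes over 72 s, if anything falls off the work surface, if the arm or the gripper's body presses on something with over 40 N, if the wrist force passes 120 N, or if a joint passes its speed limit or range.

## Working session

There is one attempt and no reset: what is moved stays moved. The work goes in short steps, Python scripts to look and compute and a shell command to move; the robot and the scene stay as the last step left them, time stands still between calls to the robot, and variables do not carry over. Pictures are saved under pics/ and viewed, and the job is handed in when it is done.

```bash
ls; mkdir -p pics
python3 - <<'E'
from bench import *
import cv2,numpy as np
print(get_obs(),grip_point_offset if not callable(grip_point_offset) else grip_point_offset())
for n in("scene","top"):
    c=get_calibration(n);print(n,c)
    p,d=get_image(n);cv2.imwrite(f"pics/{n}0.png",p[:,:,::-1]);np.savez(f"{n}0.npz",p=p,d=d)
E
```

```text
pics
{'time_s': 0.0, 'qpos': array([-1.23457364e+00,  3.00499979e-01,  1.52161396e+00, -6.25395177e-07,
        1.32072176e+00, -6.65964244e-02]), 'joint_vel': array([-0.00032558,  0.00038247,  0.00026284,  0.00054577,  0.00012545,
        0.001553  ]), 'tau': array([-1.10123849e-04, -5.43501556e+01, -3.61791766e+01, -3.54180565e-05,
        4.06918130e-03,  2.18753451e-05]), 'tool_pos': array([ 215.5232237 , -505.74040564,  230.69157357]), 'eef_rot': array([[-4.10682197e-04,  9.19959479e-01,  3.92013249e-01],
       [ 1.17324477e-03,  3.92013456e-01, -9.19958735e-01],
       [-9.99999227e-01,  8.21168203e-05, -1.24033060e-03]]), 'force': array([-0.00366349, -0.61136676, -0.36199801]), 'ft_torque': array([ 0.03079982,  0.02958999, -0.01112541]), 'gripper_width': 0.9977380236418821} 18.700000000000003
scene {'mtx': array([[444.41411142,   0.        , 319.03742877],
       [  0.        , 444.41411142, 194.97523541],
       [  0.        ,   0.        ,   1.        ]]), 'dist': array([-0.08270297,  0.        ,  0.        ,  0.        ,  0.        ]), 'R': array([[-0.33492653,  0.9421732 ,  0.0115708 ],
       [ 0.72996832,  0.26721702, -0.62907974],
       [-0.59579399, -0.20224918, -0.77725465]]), 't': array([ 137.31574788, -348.79779101, 1358.83109433])}
top {'mtx': array([[368.67760042,   0.        , 331.07999848],
       [  0.        , 368.67760042, 197.42382354],
       [  0.        ,   0.        ,   1.        ]]), 'dist': array([-0.00165498,  0.        ,  0.        ,  0.        ,  0.        ]), 'R': array([[-0.00949404, -0.99991823,  0.00856715],
       [-0.9967155 ,  0.00877386, -0.08050609],
       [ 0.08042434, -0.00930334, -0.9967173 ]]), 't': array([  59.44646538,  560.79277017, 1024.7505918 ])}
```

View pics/scene0.png

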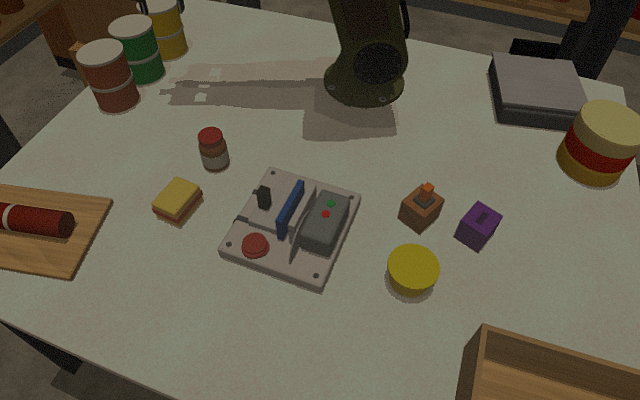

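View pics/top0.png

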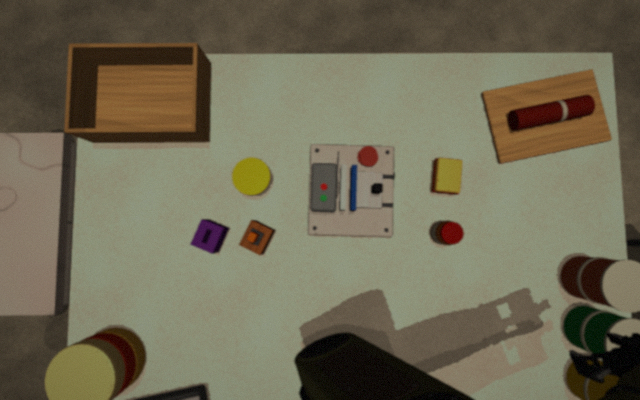

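The scene picture shows the slicer at (290,225), the feeler in its wooden stand at (422,207) and a purple look-alike at (479,225). In the top picture the slicer is at (351,190), the stand at (257,237), the blue plate at (353,188) and the post at (376,188). Next I enlarge these areas.

```bash
cat > h.py <<'E'
import numpy as np,cv2
from bench import *
def ray(n,uv):
    c=get_calibration(n);q=cv2.undistortPoints(np.array(uv,float).reshape(-1,1,2),c['mtx'],c['dist']).reshape(-1,2)
    d=np.c_[q,np.ones(len(q))]@c['R'];o=-c['R'].T@c['t'];return o,d
def onz(n,uv,z):
    o,d=ray(n,uv);return o+d*((z-o[2])/d[:,2])[:,None]
def proj(n,X):
    c=get_calibration(n);return cv2.projectPoints(np.array(X,float).reshape(-1,1,3),cv2.Rodrigues(c['R'])[0],c['t'],c['mtx'],c['dist'])[0].reshape(-1,2)
def cloud(n,d):
    v,u=np.mgrid[:400,:640];c=get_calibration(n)
    q=cv2.undistortPoints(np.c_[u.ravel(),v.ravel()].astype(float).reshape(-1,1,2),c['mtx'],c['dist']).reshape(-1,2)
    P=np.c_[q,np.ones(len(q))]*d.reshape(-1,1);return ((P-c['t'])@c['R']).reshape(400,640,3)
def crop(n,p,box,s,f):
    x0,y0,x1,y1=box;a=cv2.resize(p[y0:y1,x0:x1,::-1],None,fx=s,fy=s,interpolation=cv2.INTER_CUBIC);a=np.clip(a*1.4,0,255).astype(np.uint8)
    for k in range(x0-x0%10+10,x1,10): cv2.putText(a,str(k),((k-x0)*s,9),0,.3,(0,0,255));cv2.line(a,((k-x0)*s,10),((k-x0)*s,14),(0,0,255))
    for k in range(y0-y0%10+10,y1,10): cv2.putText(a,str(k),(0,(k-y0)*s),0,.3,(0,0,255))
    cv2.imwrite(f,a)
E
python3 - <<'E'
from h import *
a=np.load('top0.npz');crop('top',a['p'],(300,135,404,245),5,'pics/ct1.png');crop('top',a['p'],(185,150,285,260),5,'pics/ct2.png')
a=np.load('scene0.npz');crop('scene',a['p'],(210,160,370,290),5,'pics/cs1.png');crop('scene',a['p'],(380,170,510,260),5,'pics/cs2.png')
E
```

```text
(no output)
```

View pics/ct1.png

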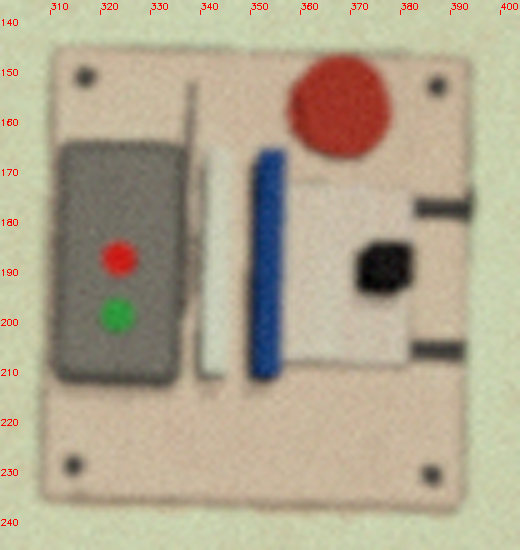

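View pics/ct2.png

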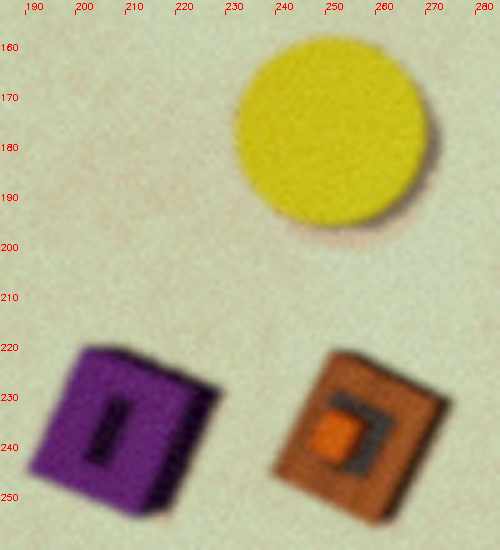

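View pics/cs1.png

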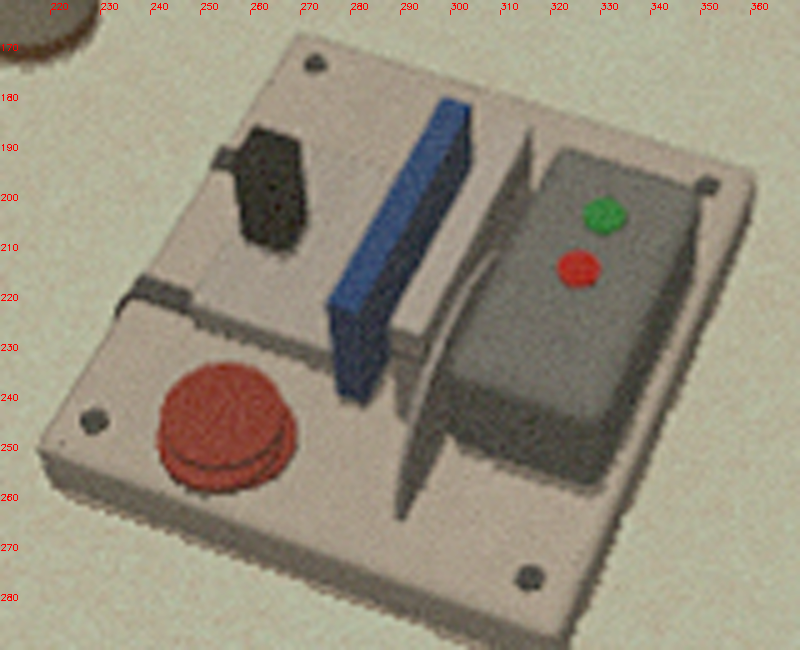

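View pics/cs2.png

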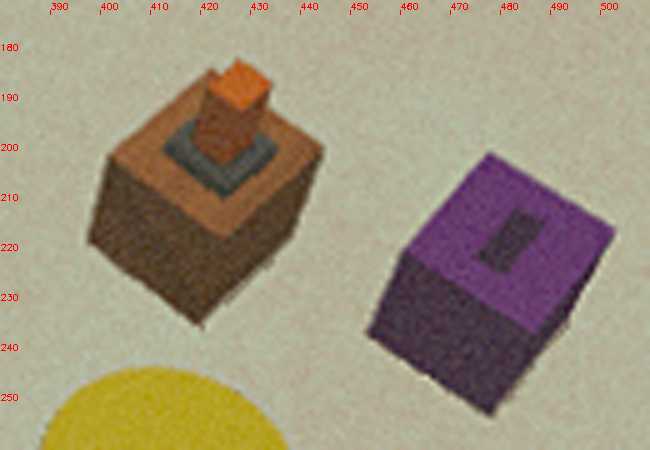

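```bash
cat > m.py <<'E'
from h import *
R={}
for n in('top','scene'):
    a=np.load(n+'0.npz');p,d=a['p'],a['d'];C=cloud(n,d);hsv=cv2.cvtColor(p,cv2.COLOR_RGB2HSV);R[n]=(p,d,C,hsv)
    H,S,V=[hsv[...,i].astype(int) for i in range(3)]
    M={'blue':(H>100)&(H<125)&(S>120)&(V>30),'orange':(H>4)&(H<14)&(S>200)&(V>150) ,'purple':(H>125)&(H<160)&(S>90)}
    for k,m in M.items():
        P=C[m];z=P[:,2];print(n,k,m.sum(),'z pct',np.percentile(z,[5,50,95]).round(1))
        P=P[z>np.percentile(z,60)] if len(P) else P
        if len(P):print('  top med',np.median(P,0).round(1))
    # stand wood region
    x=C[...,0];y=C[...,1];z=C[...,2]
    for nm,box,zt in(('stand',0,65),):
        pass
# tops by depth in top view
C=R['top'][2];x,y,z=C[...,0],C[...,1],C[...,2]
def rect(m,nm,n='top'):
    cs,_=cv2.findContours(m.astype(np.uint8),cv2.RETR_EXTERNAL,cv2.CHAIN_APPROX_NONE);c=max(cs,key=cv2.contourArea)
    P=R[n][2][m]; r=cv2.minAreaRect(c);b=cv2.boxPoints(r);zz=np.median(P[:,2]);W=onz(n,b,zz);W=W
    print(nm,m.sum(),'z',zz.round(1),'cen',W.mean(0).round(1),'sides',np.linalg.norm(W[1]-W[0]).round(1),np.linalg.norm(W[2]-W[1]).round(1),'ang',[np.degrees(np.arctan2(*(W[i+1]-W[i])[[1,0]])).round(1) for i in(0,1)])
uu=np.mgrid[:400,:640][1];vv=np.mgrid[:400,:640][0]
roi=lambda a,b,c,d:(uu>a)&(uu<b)&(vv>c)&(vv<d)
rect(roi(230,285,210,265)&(z>55)&(z<80),'standtop')
rect(roi(230,285,210,265)&(z>95),'handle')
s=roi(300,404,135,245)
rect(s&(z>20),'slicer')
rect(s&(z>80)&(uu<338),'motor')
rect(s&(z>95)&(uu<349)&(uu>336),'guard')
rect(s&(z>95)&(uu>348)&(uu<362),'plate')
rect(s&(z>95)&(uu>364),'post')
E
python3 m.py
```

```text
top blue 196 z pct [ 79.1 103.4 106.9]
  top med [590.6  -3.3 105.3]Traceback (most recent call last):
  File "m.py", line 8, in <module>
    P=C[m];z=P[:,2];print(n,k,m.sum(),'z pct',np.percentile(z,[5,50,95]).round(1))
                                              ~~~~~~~~~~~~~^^^^^^^^^^^^^
    return _quantile_unchecked(
        a, q, axis, out, overwrite_input, method, keepdims, weights)
    return _ureduce(a,
                    func=_quantile_ureduce_func,
    ...<5 lines>...
                    overwrite_input=overwrite_input,
                    method=method)
    r = func(a, **kwargs)
    result = _quantile(arr,
                       quantiles=q,
    ...<2 lines>...
                       out=out,
                       weights=wgt)
    slices_having_nans = np.isnan(arr[-1, ...])
                                  ~~~^^^^^^^^^
IndexError: index -1 is out of bounds for axis 0 with size 0
```

```bash
sed -i 's/^        P=C\[m\];z=P/        if not m.any(): continue\n        P=C[m];z=P/; s/(S>200)&(V>150)/(S>180)\&(V>110)/' m.py; python3 m.py
```

```text
top blue 196 z pct [ 79.1 103.4 106.9]
  top med [590.6  -3.3 105.3]
top orange 112 z pct [ 47.6  92.  115.7]
  top med [453.9 261.6 114. ]
top purple 1017 z pct [ 31.9  64.1 405.7]
  top med [248.1  70.3 263. ]
scene blue 150 z pct [103.8 106.2 108. ]
  top med [598.1  -4.  107.3]
scene orange 57 z pct [ 91.6 114.3 116.1]
  top med [455.  260.3 115.4]
scene purple 1196 z pct [-361.    65.1  239.3]
  top med [431.8 385.9  67.7]
standtop 599 z 64.3 cen [452.2 258.6  64.3] sides 75.2 65.6 ang [np.float64(-26.3), np.float64(-116.9)]
handle 89 z 113.2 cen [454.8 258.8 113.2] sides 25.2 21.7 ang [np.float64(-30.8), np.float64(-121.2)]
slicer 7760 z 35.8 cen [581.4  -3.1  35.8] sides 257.8 242.5 ang [np.float64(-1.8), np.float64(-92.0)]
motor 1279 z 93.7 cen [583.8  73.5  93.7] sides 69.3 128.0 ang [np.float64(-90.5), np.float64(179.4)]
guard 273 z 103.6 cen [583.5  22.2 103.6] sides 13.2 118.9 ang [np.float64(-90.5), np.float64(179.3)]
plate 252 z 103.8 cen [582.   -5.3 103.8] sides 116.6 14.1 ang [np.float64(-2.4), np.float64(-92.1)]
post 99 z 108.7 cen [579.3 -66.5 108.7] sides 23.6 23.7 ang [np.float64(-90.5), np.float64(178.8)]
```

```bash
cat >> m.py <<'E'
print('--- PCA / lines')
def edges(n,m,nm,zt):
    cs,_=cv2.findContours(m.astype(np.uint8),cv2.RETR_EXTERNAL,cv2.CHAIN_APPROX_NONE);c=max(cs,key=cv2.contourArea).reshape(-1,2).astype(float)
    W=onz(n,c,zt)[:,:2];r=cv2.minAreaRect(W.astype(np.float32));b=cv2.boxPoints(r);out=[]
    for i in range(4):
        p,q=b[i],b[(i+1)%4];L=np.linalg.norm(q-p);t=(q-p)/L;nn=np.array([-t[1],t[0]])
        s=(W-p)@t;e=(W-p)@nn;k=(abs(e)<4)&(s>.12*L)&(s<.88*L)
        if k.sum()<5: continue
        f=cv2.fitLine(W[k].astype(np.float32),cv2.DIST_HUBER,0,.01,.01).ravel();out.append((np.degrees(np.arctan2(f[1],f[0])).round(1),L.round(0),f[2:].round(1).tolist()))
    print(n,nm,'cen',np.array(r[0]).round(1),[o[:2] for o in out])
edges('top',s&(z>18),'base',35);edges('top',s&(z>80)&(uu<338),'motor',95)
edges('top',s&(z>95)&(uu<349)&(uu>336),'guard',105);edges('top',s&(z>95)&(uu>348)&(uu<362),'plate',105);edges('top',s&(z>95)&(uu>364),'post',110)
edges('top',roi(230,285,210,265)&(z>55)&(z<82),'stand',65)
C=R['scene'][2];z=C[...,2];x=C[...,0];y=C[...,1]
rg=lambda a,b,c,d:(x>a)&(x<b)&(y>c)&(y<d)
edges('scene',rg(440-60,530,180,320)&(z>60)&(z<70),'stand',65)
edges('scene',rg(400,520,180,320)&(z>111),'handle',115)
edges('scene',rg(500,660,11,40)&(z>101),'guard',105)
edges('scene',rg(500,660,-25,11)&(z>101),'plate',105)
edges('scene',rg(500,660,-100,-40)&(z>106),'post',110)
edges('scene',rg(500,660,40,140)&(z>91)&(z<100),'motor',95)
edges('scene',rg(420,760,-140,140)&(z>30)&(z<39),'base',35)
E
python3 m.py | sed -n '/---/,$p'
```

```text
--- PCA / lines
top base cen [581.5  -2.9] [(np.float32(-1.3), np.float32(258.0)), (np.float32(87.6), np.float32(239.0)), (np.float32(-1.8), np.float32(258.0)), (np.float32(88.2), np.float32(239.0))]
top motor cen [583.7  73.5] [(np.float32(-2.7), np.float32(128.0)), (np.float32(89.5), np.float32(69.0)), (np.float32(-2.3), np.float32(128.0)), (np.float32(85.8), np.float32(69.0))]
top guard cen [583.4  22.3] [(np.float32(-3.1), np.float32(119.0)), (np.float32(-80.5), np.float32(13.0)), (np.float32(-0.7), np.float32(119.0)), (np.float32(-80.4), np.float32(13.0))]
top plate cen [581.8  -5.2] [(np.float32(-0.9), np.float32(117.0)), (np.float32(-0.8), np.float32(117.0))]
top post cen [579.2 -66.3] [(np.float32(-1.2), np.float32(24.0)), (np.float32(89.5), np.float32(23.0)), (np.float32(-1.1), np.float32(24.0)), (np.float32(89.5), np.float32(23.0))]
top stand cen [452.3 258.5] [(np.float32(-26.8), np.float32(75.0)), (np.float32(62.5), np.float32(66.0)), (np.float32(-26.7), np.float32(75.0)), (np.float32(64.2), np.float32(66.0))]
scene stand cen [454.6 260.3] [(np.float32(-28.4), np.float32(
[... 532 characters left out ...]
at32(-2.3), np.float32(123.0)), (np.float32(76.7), np.float32(17.0)), (np.float32(-1.8), np.float32(123.0)), (np.float32(-89.2), np.float32(17.0))]
scene post cen [582.2 -65.8] [(np.float32(-0.0), np.float32(26.0)), (np.float32(81.6), np.float32(25.0)), (np.float32(-0.4), np.float32(26.0)), (np.float32(84.3), np.float32(25.0))]
scene motor cen [588.2  75.7] [(np.float32(-1.7), np.float32(129.0)), (np.float32(88.4), np.float32(70.0)), (np.float32(-1.9), np.float32(129.0)), (np.float32(87.9), np.float32(70.0))]
scene base cen [585.7  -1.3] [(np.float32(-2.2), np.float32(262.0)), (np.float32(88.0), np.float32(242.0)), (np.float32(-1.9), np.float32(262.0)), (np.float32(87.9), np.float32(242.0))]
```

```bash
cat > go.py <<'E'
import sys
from h import *
o=get_obs();p,Rm=o['tool_pos'],o['eef_rot']
x,y,z,yaw=[float(a) for a in sys.argv[1:5]]
a=np.radians(yaw);zt=np.array([np.cos(a),np.sin(a),0]);xt=np.array([0,0,-1.]);T=np.c_[xt,np.cross(zt,xt),zt]
print('t',o['time_s'],'p',p.round(2),'shift cm',(Rm.T@(np.array([x,y,z])-p)/10).round(3),'rot deg',np.degrees(cv2.Rodrigues(Rm.T@T)[0].ravel()).round(2),'F',o['force'].round(2),'g',round(o['gripper_width'],3))
E
python3 go.py 455.5 259.5 200 -27
```

```text
t 0.1 p [ 215.51 -505.79  230.76] shift cm [  3.145  52.075 -60.995] rot deg [-3.992e+01 -6.000e-02 -2.000e-02] F [0.02 0.6  0.  ] g 1.003
```

```bash
python3 -m jog '[{"ty":2,"tz":-2.4,"tx":0,"ax":-2},{"ty":5.5,"tz":-6.5,"ax":-5},{"ty":9,"tz":-10.7,"ax":-10},{"ty":13,"tz":-15.4,"ax":-15},{"ty":17,"tz":-20,"ax":-20},{"ty":21,"tz":-24.7,"ax":-25},{"ty":25,"tz":-29.4,"ax":-30},{"ty":29,"tz":-34,"ax":-35}]'; python3 go.py 455.5 259.5 170 -27
```

```text
t 0.1 p [ 215.51 -505.79  230.76] shift cm [  6.145  52.075 -60.992] rot deg [-3.992e+01 -6.000e-02 -2.000e-02] F [0.02 0.6  0.  ] g 1.003$[0]: bad value
```

Each row apparently needs all its keys, so I'll give the complete set.

```bash
python3 -m jog '[{"tx":0,"ty":2,"tz":-2.4,"ax":-2,"ay":0,"az":0,"claw":8.5},{"tx":0,"ty":5.5,"tz":-6.5,"ax":-5,"ay":0,"az":0,"claw":8.5},{"tx":0,"ty":9,"tz":-10.7,"ax":-10,"ay":0,"az":0,"claw":8.5},{"tx":0,"ty":13,"tz":-15.4,"ax":-15,"ay":0,"az":0,"claw":8.5},{"tx":0,"ty":17,"tz":-20,"ax":-20,"ay":0,"az":0,"claw":8.5},{"tx":0,"ty":21,"tz":-24.7,"ax":-25,"ay":0,"az":0,"claw":8.5},{"tx":0,"ty":25,"tz":-29.4,"ax":-30,"ay":0,"az":0,"claw":8.5},{"tx":0,"ty":29,"tz":-34,"ax":-35,"ay":0,"az":0,"claw":8.5}]'; python3 go.py 455.5 259.5 170 -27
```

```text
time_s: 1.1
tool_pos: [349.1, -77.6, 231.4]
eef_rot: [[0.001, 0.527, 0.85], [-0.0, 0.85, -0.527], [-1.0, 0.0, 0.001]]
force: [2.1, -0.6, 0.2]
gripper_width: 0.996
t 1.1 p [349.15 -77.58 231.4 ] shift cm [ 6.141 34.255 -8.714] rot deg [-4.78  0.03 -0.01] F [ 2.07 -0.56  0.23] g 0.996
```

```bash
python3 -m jog '[{"tx":0,"ty":5,"tz":-1.3,"ax":-2,"ay":0,"az":0,"claw":8.5},{"tx":0,"ty":11,"tz":-2.8,"ax":-4.8,"ay":0,"az":0,"claw":8.5},{"tx":1,"ty":17,"tz":-4.3,"ax":-4.8,"ay":0,"az":0,"claw":8.5},{"tx":2,"ty":23,"tz":-5.9,"ax":-4.8,"ay":0,"az":0,"claw":8.5},{"tx":4,"ty":29,"tz":-7.4,"ax":-4.8,"ay":0,"az":0,"claw":8.5},{"tx":5,"ty":33,"tz":-8.4,"ax":-4.8,"ay":0,"az":0,"claw":8.5},{"tx":6.1,"ty":34.3,"tz":-8.7,"ax":-4.8,"ay":0,"az":0,"claw":8.5},{"tx":6.1,"ty":34.3,"tz":-8.7,"ax":-4.8,"ay":0,"az":0,"claw":8.5}]'
python3 - <<'E'
from h import *
for n,b in(('scene',(370,120,490,240)),('top',(200,190,320,290))):
    p,d=get_image(n);crop(n,p,b,5,f'pics/b_{n}.png')
E
python3 go.py 455.5 259.5 80 -27
```

```text
time_s: 2.1
tool_pos: [456.1, 257.4, 169.2]
eef_rot: [[-0.002, 0.455, 0.89], [-0.001, 0.89, -0.455], [-1.0, -0.002, -0.001]]
force: [0.4, -0.4, -0.3]
gripper_width: 0.996
t 2.2 p [456.55 256.65 170.55] shift cm [ 9.055  0.207 -0.223] rot deg [-0.16  0.    0.01] F [ 1.12 -0.52 -0.46] g 0.996
```

View pics/b_scene.png

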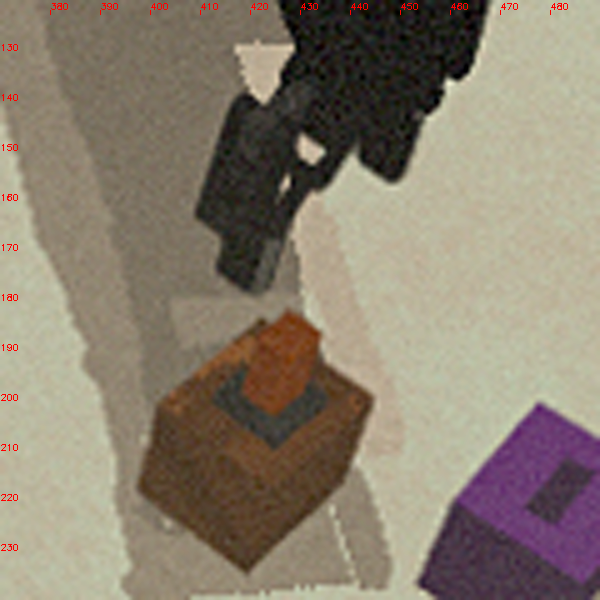

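View pics/b_top.png

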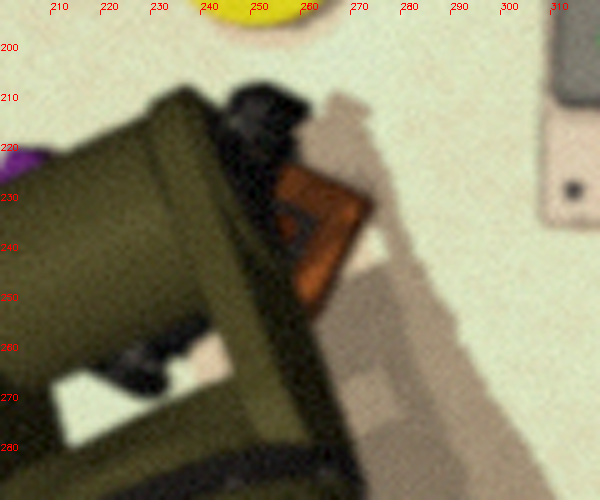

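Scene view: the open fingers, at (420,175) and (447,155), straddle the handle (427,190) along the stand's long axis. The purple block is clear. I'll lower to grasp height.

```bash
python3 -m jog '[{"tx":2,"ty":0,"tz":0,"ax":0,"ay":0,"az":0,"claw":8.5},{"tx":4,"ty":0,"tz":0,"ax":0,"ay":0,"az":0,"claw":8.5},{"tx":4,"ty":0,"tz":0,"ax":0,"ay":0,"az":0,"claw":8.5},{"tx":4,"ty":0,"tz":0,"ax":0,"ay":0,"az":0,"claw":8.5},{"tx":4,"ty":0,"tz":0,"ax":0,"ay":0,"az":0,"claw":8.5},{"tx":4,"ty":0,"tz":0,"ax":0,"ay":0,"az":0,"claw":8.5},{"tx":4,"ty":0,"tz":0,"ax":0,"ay":0,"az":0,"claw":8.5},{"tx":4,"ty":0,"tz":0,"ax":0,"ay":0,"az":0,"claw":8.5}]'; python3 go.py 455.5 259.8 80 -27
```

```text
time_s: 3.2
tool_pos: [456.6, 257.6, 130.3]
eef_rot: [[0.0, 0.456, 0.89], [0.0, 0.89, -0.456], [-1.0, 0.0, 0.0]]
force: [0.4, 0.2, 0.5]
gripper_width: 0.991
t 3.2 p [456.63 257.64 130.33] shift cm [ 5.033  0.141 -0.199] rot deg [-0.12  0.   -0.  ] F [0.41 0.2  0.52] g 0.991
```

```bash
python3 -m jog '[{"tx":2.5,"ty":0.1,"tz":-0.1,"ax":0,"ay":0,"az":0,"claw":8.5},{"tx":5,"ty":0.15,"tz":-0.15,"ax":0,"ay":0,"az":0,"claw":8.5},{"tx":5,"ty":0.15,"tz":-0.15,"ax":0,"ay":0,"az":0,"claw":6},{"tx":5,"ty":0.15,"tz":-0.15,"ax":0,"ay":0,"az":0,"claw":4},{"tx":5,"ty":0.15,"tz":-0.15,"ax":0,"ay":0,"az":0,"claw":2},{"tx":5,"ty":0.15,"tz":-0.15,"ax":0,"ay":0,"az":0,"claw":1},{"tx":5,"ty":0.15,"tz":-0.15,"ax":0,"ay":0,"az":0,"claw":1},{"tx":5,"ty":0.15,"tz":-0.15,"ax":0,"ay":0,"az":0,"claw":1}]' 40; python3 go.py 455.5 259.5 80 -27;python3 - <<'E'
from h import *
for n,b in(('scene',(370,120,490,240)),):
    p,d=get_image(n);crop(n,p,b,5,f'pics/c_{n}.png')
E
```

```text
time_s: 4.2
tool_pos: [456.4, 259.9, 81.3]
eef_rot: [[0.001, 0.456, 0.89], [0.001, 0.89, -0.456], [-1.0, 0.001, 0.001]]
force: [-1.6, 0.0, 7.1]
gripper_width: 0.273
t 4.2 p [456.41 259.88  81.3 ] shift cm [ 0.13  -0.075 -0.064] rot deg [-0.12  0.05 -0.08] F [-1.64  0.05  7.09] g 0.273
```

View pics/c_scene.png

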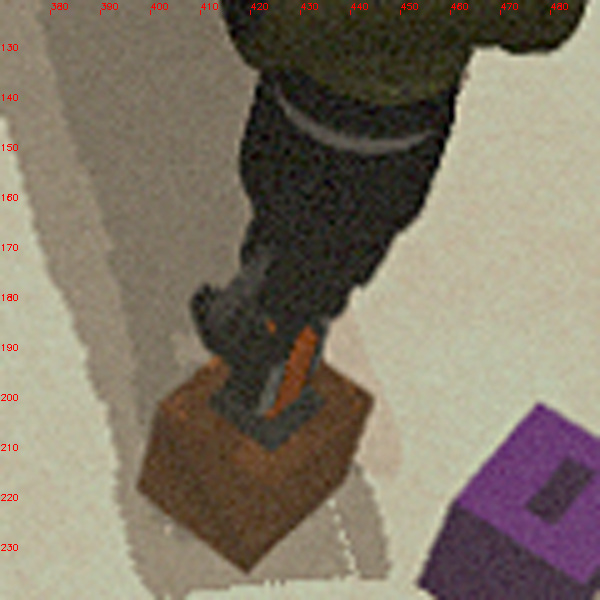

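```bash
python3 -m jog '[{"tx":-0.5,"ty":0,"tz":0,"ax":0,"ay":0,"az":0,"claw":1},{"tx":-2,"ty":0,"tz":0,"ax":0,"ay":0,"az":0,"claw":1},{"tx":-4,"ty":0,"tz":0,"ax":0,"ay":0,"az":0,"claw":1},{"tx":-6,"ty":0,"tz":0,"ax":0,"ay":0,"az":0,"claw":1},{"tx":-8,"ty":0,"tz":0,"ax":0,"ay":0,"az":0,"claw":1},{"tx":-10,"ty":0,"tz":0,"ax":0,"ay":0,"az":0,"claw":1},{"tx":-12,"ty":0,"tz":0,"ax":0,"ay":0,"az":0,"claw":1},{"tx":-12,"ty":0,"tz":0,"ax":0,"ay":0,"az":0,"claw":1}]' 40; python3 go.py 583.8 40 200 -1.9;python3 - <<'E'
from h import *
for n,b in(('scene',(370,60,490,240)),):
    p,d=get_image(n);crop(n,p,b,3,f'pics/d_{n}.png')
E
```

```text
time_s: 5.25
tool_pos: [456.4, 259.9, 202.2]
eef_rot: [[0.003, 0.456, 0.89], [0.001, 0.89, -0.456], [-1.0, 0.003, 0.002]]
force: [-0.1, 0.5, -1.5]
gripper_width: 0.278
t 5.25 p [456.43 259.87 202.19] shift cm [  0.225 -13.763  21.359] rot deg [-25.22   0.14  -0.12] F [-0.15  0.46 -1.49] g 0.278
```

View pics/d_scene.png

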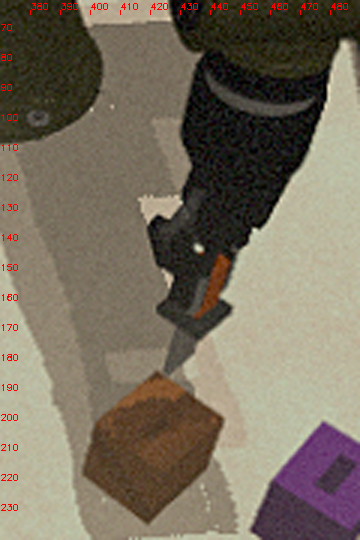

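The feeler is held, with the blade showing below the collar at (175,350 in the crop), and the empty slot is visible. Now I'll carry it over the gap.

```bash
python3 go.py 583.8 9.6 200 -1.9
```

```text
t 5.3 p [456.01 259.66 200.82] shift cm [  0.082 -16.43   22.774] rot deg [-25.22   0.05  -0.04] F [-0.43 -0.75 -1.01] g 0.277
```

```bash
python3 -m jog '[{"tx":0,"ty":-2,"tz":2.7,"ax":-4,"ay":0,"az":0,"claw":1},{"tx":0,"ty":-5,"tz":6.9,"ax":-9,"ay":0,"az":0,"claw":1},{"tx":0,"ty":-8.5,"tz":11.7,"ax":-15,"ay":0,"az":0,"claw":1},{"tx":0,"ty":-12,"tz":16.6,"ax":-20,"ay":0,"az":0,"claw":1},{"tx":0,"ty":-15,"tz":20.7,"ax":-25.2,"ay":0,"az":0,"claw":1},{"tx":0,"ty":-16.4,"tz":22.7,"ax":-25.2,"ay":0,"az":0,"claw":1},{"tx":0,"ty":-16.4,"tz":22.7,"ax":-25.2,"ay":0,"az":0,"claw":1},{"tx":0,"ty":-16.4,"tz":22.7,"ax":-25.2,"ay":0,"az":0,"claw":1}]'
python3 - <<'E'
from h import *
p,d=get_image('scene');crop('scene',p,(220,100,370,260),4,f'pics/e_scene.png');np.savez('scene_e.npz',p=p,d=d)
p,d=get_image('top');crop('top',p,(300,135,404,245),5,f'pics/e_top.png');np.savez('top_e.npz',p=p,d=d)
E
python3 go.py 583.8 9.6 175 -1.9
```

```text
time_s: 6.3
tool_pos: [582.8, 11.3, 199.9]
eef_rot: [[-0.001, 0.033, 0.999], [0.0, 0.999, -0.033], [-1.0, 0.0, -0.001]]
force: [0.3, 0.1, -1.9]
gripper_width: 0.273
t 6.4 p [582.87  11.44 200.27] shift cm [ 2.527 -0.181  0.099] rot deg [ 0.04 -0.01 -0.01] F [ 1.07  0.02 -1.33] g 0.279
```

View pics/e_scene.png

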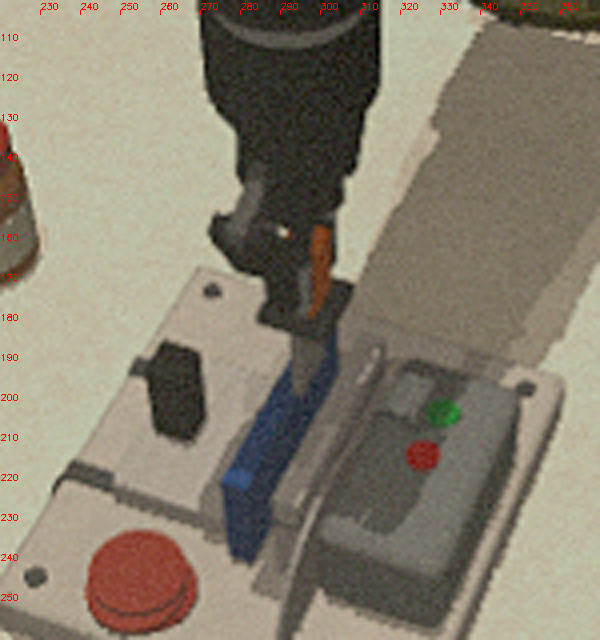

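View pics/e_top.png

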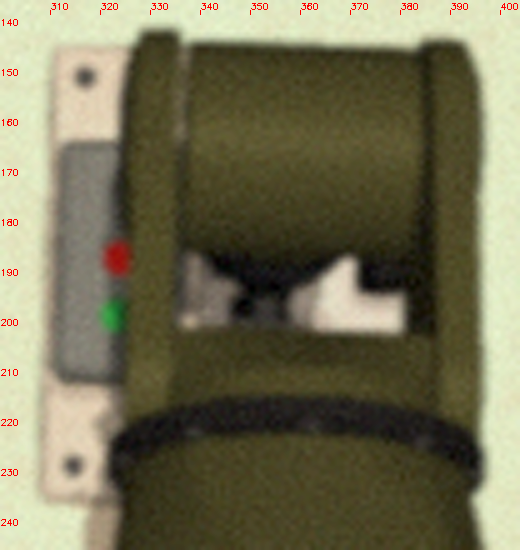

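Run:
```python
from h import *
a=np.load('scene_e.npz');C=cloud('scene',a['d']);x,y,z=[C[...,i] for i in range(3)]
m=(x>550)&(x<625)&(y>-30)&(y<50)
for lo,hi in((134,140),(140,150),(150,160),(160,170),(170,180),(180,187),(187,193),(193,197)):
    k=m&(z>lo)&(z<hi);P=C[k]
    if len(P):print(lo,hi,len(P),'x',np.percentile(P[:,0],[5,50,95]).round(1),'y',np.percentile(P[:,1],[2,50,98]).round(1))
o=m&(a['p'][...,0]>a['p'][...,2]*2)&(z>190);print('orange',C[o].min(0).round(1),np.median(C[o],0).round(1),C[o].max(0).round(1))
# predicted pixels for the nominal feeler
th=np.radians(-1.9);ex=np.array([np.cos(th),np.sin(th),0]);ey=np.array([-ex[1],ex[0],0])
O=np.array([582.85,11.35,184.5])
for l,q in(('collar',[(18,-18,0),(18,18,0),(-18,18,8),(18,18,8),(18,-18,8)]),('blade tip',[(14,-3,-50),(14,3,-50),(14,0,-53)])):
    print(l,proj('scene',[O+q_[0]*ex+q_[1]*ey+[0,0,q_[2]] for q_ in q]).round(1).tolist())
crop('scene',a['p'],(265,150,325,215),10,'pics/f.png')
```

```text
134 140 13 x [568.9 589.8 596.6] y [ 9.6 14.9 15.7]
140 150 26 x [574.6 589.5 597.1] y [ 8.5 15.  16.1]
150 160 22 x [578.8 594.7 596.9] y [ 9.3 14.4 15.4]
160 170 16 x [586.7 594.8 597.4] y [ 9.8 14.4 15.6]
170 180 11 x [592.9 596.3 597.5] y [ 9.7 12.9 15.3]
180 187 23 x [574.2 599.4 600.9] y [-3.8 22.2 30.9]
187 193 103 x [569.1 595.1 601.3] y [-4.4 21.9 30.7]
193 197 50 x [567.5 591.8 600. ] y [-3.8 23.3 30.8]
orange [550.3 -30.  192.1] [602.8  22.1 451.8] [622.3  49.5 490.7]
collar [[283.7, 180.2], [300.8, 185.5], [307.9, 169.8], [300.7, 182.8], [283.5, 177.4]]
blade tip [[292.5, 197.1], [295.2, 198.0], [293.9, 198.5]]
```

View pics/f.png

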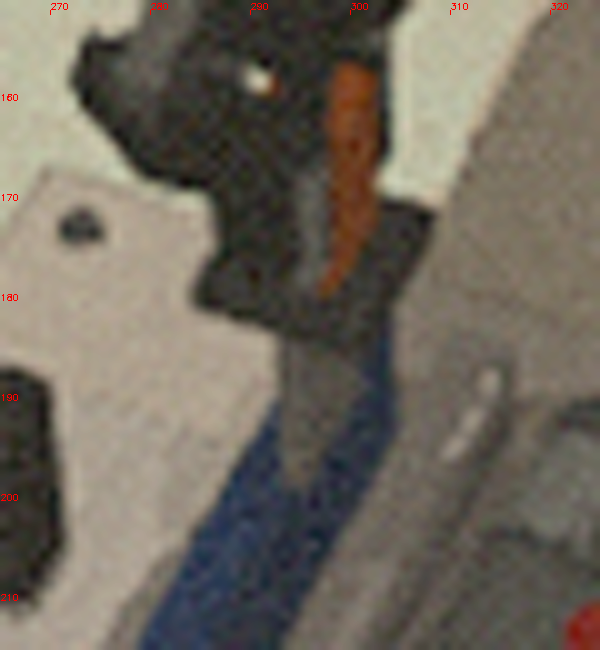

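```bash
python3 -m jog '[{"tx":0,"ty":-0.22,"tz":0.1,"ax":0,"ay":0,"az":0,"claw":1},{"tx":1,"ty":-0.22,"tz":0.1,"ax":0,"ay":0,"az":0,"claw":1},{"tx":2,"ty":-0.22,"tz":0.1,"ax":0,"ay":0,"az":0,"claw":1},{"tx":3,"ty":-0.22,"tz":0.1,"ax":0,"ay":0,"az":0,"claw":1},{"tx":3.5,"ty":-0.22,"tz":0.1,"ax":0,"ay":0,"az":0,"claw":1},{"tx":4,"ty":-0.22,"tz":0.1,"ax":0,"ay":0,"az":0,"claw":1},{"tx":4.3,"ty":-0.22,"tz":0.1,"ax":0,"ay":0,"az":0,"claw":1},{"tx":4.3,"ty":-0.22,"tz":0.1,"ax":0,"ay":0,"az":0,"claw":1}]'
python3 - <<'E'
from h import *
p,d=get_image('scene');crop('scene',p,(250,140,330,250),6,f'pics/g_scene.png')
E
python3 go.py 583.8 9.4 122 -1.9
```

```text
time_s: 7.4
tool_pos: [584.2, 7.9, 157.2]
eef_rot: [[-0.0, 0.034, 0.999], [-0.0, 0.999, -0.034], [-1.0, -0.0, -0.0]]
force: [-0.9, -0.3, -1.6]
gripper_width: 0.274
t 7.45 p [584.23   7.95 157.42] shift cm [ 3.542  0.144 -0.049] rot deg [-0.02  0.01  0.  ] F [-0.46  0.03 -1.2 ] g 0.273
```

View pics/g_scene.png

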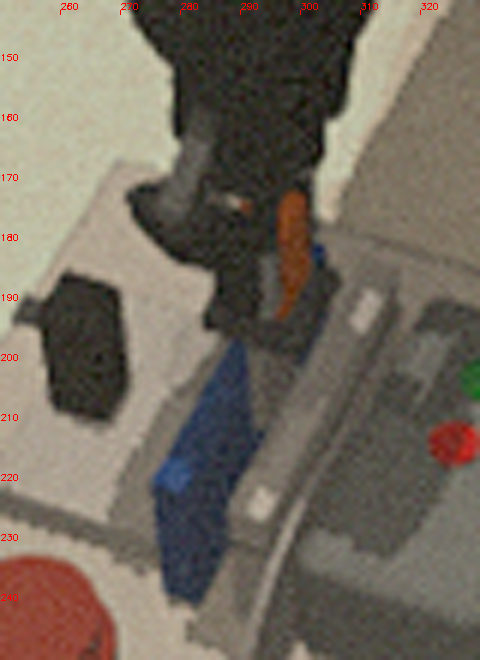

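The blade tip has entered between the blue plate and the guard, with no side force. I'll shift 1 mm towards the guard and go further down.

```bash
python3 -m jog '[{"tx":0.3,"ty":0.1,"tz":0,"ax":0,"ay":0,"az":0,"claw":1},{"tx":1,"ty":0.1,"tz":0,"ax":0,"ay":0,"az":0,"claw":1},{"tx":1.7,"ty":0.1,"tz":0,"ax":0,"ay":0,"az":0,"claw":1},{"tx":2.4,"ty":0.1,"tz":0,"ax":0,"ay":0,"az":0,"claw":1},{"tx":2.8,"ty":0.1,"tz":0,"ax":0,"ay":0,"az":0,"claw":1},{"tx":3.1,"ty":0.1,"tz":0,"ax":0,"ay":0,"az":0,"claw":1},{"tx":3.2,"ty":0.1,"tz":0,"ax":0,"ay":0,"az":0,"claw":1},{"tx":3.2,"ty":0.1,"tz":0,"ax":0,"ay":0,"az":0,"claw":1}]'; python3 go.py 583.8 9.4 120 -1.9
```

```text
time_s: 8.45
tool_pos: [584.3, 9.0, 125.4]
eef_rot: [[0.0, 0.034, 0.999], [0.0, 0.999, -0.034], [-1.0, 0.0, 0.0]]
force: [-0.7, 0.8, -1.4]
gripper_width: 0.276
t 8.45 p [584.26   8.96 125.38] shift cm [ 0.538  0.042 -0.048] rot deg [-0.02  0.01 -0.  ] F [-0.71  0.79 -1.45] g 0.276
```

Free fit. The last few mm down go gently, until the collar rests.

```bash
python3 -m jog '[{"tx":0.1,"ty":0,"tz":0,"ax":0,"ay":0,"az":0,"claw":1},{"tx":0.2,"ty":0,"tz":0,"ax":0,"ay":0,"az":0,"claw":1},{"tx":0.25,"ty":0,"tz":0,"ax":0,"ay":0,"az":0,"claw":1},{"tx":0.3,"ty":0,"tz":0,"ax":0,"ay":0,"az":0,"claw":1},{"tx":0.33,"ty":0,"tz":0,"ax":0,"ay":0,"az":0,"claw":1},{"tx":0.36,"ty":0,"tz":0,"ax":0,"ay":0,"az":0,"claw":1},{"tx":0.38,"ty":0,"tz":0,"ax":0,"ay":0,"az":0,"claw":1},{"tx":0.4,"ty":0,"tz":0,"ax":0,"ay":0,"az":0,"claw":1}]'; python3 go.py 583.8 9.4 120 -1.9
```

```text
time_s: 9.45
tool_pos: [584.2, 8.9, 121.4]
eef_rot: [[0.0, 0.034, 0.999], [-0.0, 0.999, -0.034], [-1.0, -0.0, 0.0]]
force: [-0.5, 0.1, 1.0]
gripper_width: 0.275
t 9.45 p [584.23   8.93 121.36] shift cm [ 0.136  0.046 -0.044] rot deg [-0.02  0.    0.  ] F [-0.5   0.13  1.01] g 0.275
```

```bash
python3 -m jog '[{"tx":0.03,"ty":0,"tz":0,"ax":0,"ay":0,"az":0,"claw":1},{"tx":0.03,"ty":0,"tz":0,"ax":0,"ay":0,"az":0,"claw":2.6},{"tx":0.03,"ty":0,"tz":0,"ax":0,"ay":0,"az":0,"claw":3.5},{"tx":0.03,"ty":0,"tz":0,"ax":0,"ay":0,"az":0,"claw":5},{"tx":0.03,"ty":0,"tz":0,"ax":0,"ay":0,"az":0,"claw":5},{"tx":-1.5,"ty":0,"tz":0,"ax":0,"ay":0,"az":0,"claw":5},{"tx":-4,"ty":0,"tz":0,"ax":0,"ay":0,"az":0,"claw":5},{"tx":-7,"ty":0,"tz":0,"ax":0,"ay":0,"az":0,"claw":5}]'
python3 - <<'E'
from h import *
p,d=get_image('scene');crop('scene',p,(230,120,350,250),5,f'pics/h_scene.png')
E
python3 go.py 580 -98 190 -1.9
```

```text
time_s: 10.45
tool_pos: [584.2, 8.9, 193.0]
eef_rot: [[0.0, 0.034, 0.999], [0.0, 0.999, -0.034], [-1.0, 0.0, 0.0]]
force: [0.3, 0.6, 0.4]
gripper_width: 0.589
t 10.5 p [585.54   8.91 197.53] shift cm [  0.752 -10.703  -0.2  ] rot deg [-0.02  0.36  0.  ] F [1.67 0.07 4.11] g 0.586
```

View pics/h_scene.png

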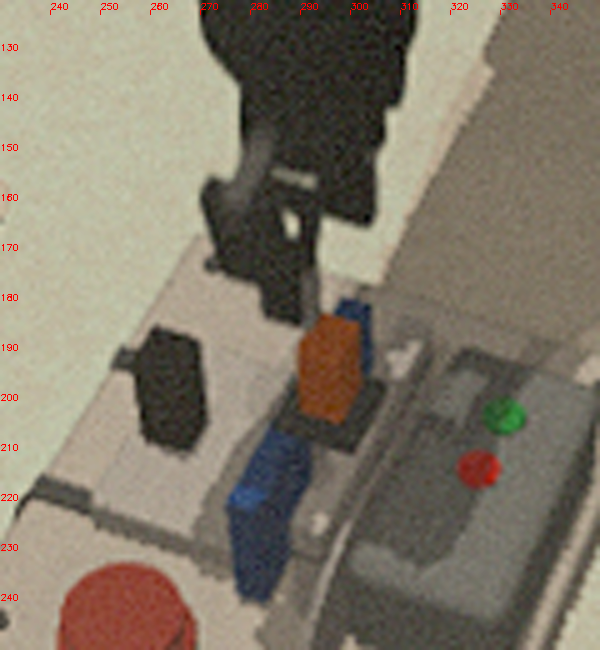

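The feeler stands with its collar across both plates, its handle at (296,193). Now I'll shut the fingers and go behind the post.

```bash
python3 -m jog '[{"tx":0,"ty":-3,"tz":-0.1,"ax":0,"ay":0,"az":0,"claw":3},{"tx":0,"ty":-7,"tz":-0.2,"ax":0,"ay":0,"az":0,"claw":0},{"tx":0,"ty":-10.5,"tz":-0.3,"ax":0,"ay":0,"az":0,"claw":0},{"tx":0,"ty":-11.3,"tz":-0.5,"ax":0,"ay":0,"az":0,"claw":0},{"tx":3,"ty":-11.3,"tz":-0.5,"ax":0,"ay":0,"az":0,"claw":0},{"tx":7,"ty":-11.3,"tz":-0.5,"ax":0,"ay":0,"az":0,"claw":0},{"tx":10.5,"ty":-11.3,"tz":-0.5,"ax":0,"ay":0,"az":0,"claw":0},{"tx":10.5,"ty":-11.3,"tz":-0.5,"ax":0,"ay":0,"az":0,"claw":0}]' 30
python3 - <<'E'
from h import *
p,d=get_image('scene');crop('scene',p,(220,90,350,250),4,f'pics/i_scene.png')
p,d=get_image('top');crop('top',p,(300,135,404,245),5,f'pics/i_top.png')
E
python3 go.py 581 -90 80 -1.9
```

```text
time_s: 11.5
tool_pos: [574.5, -102.9, 84.8]
eef_rot: [[-0.004, 0.033, 0.999], [0.001, 0.999, -0.033], [-1.0, 0.001, -0.004]]
force: [-0.3, -0.1, 1.1]
gripper_width: -0.006
t 11.6 p [ 576.11 -103.5    87.87] shift cm [0.788 1.366 0.443] rot deg [0.01 0.09 0.01] F [-0.35 -0.04  0.27] g 0.0
```

View pics/i_scene.png

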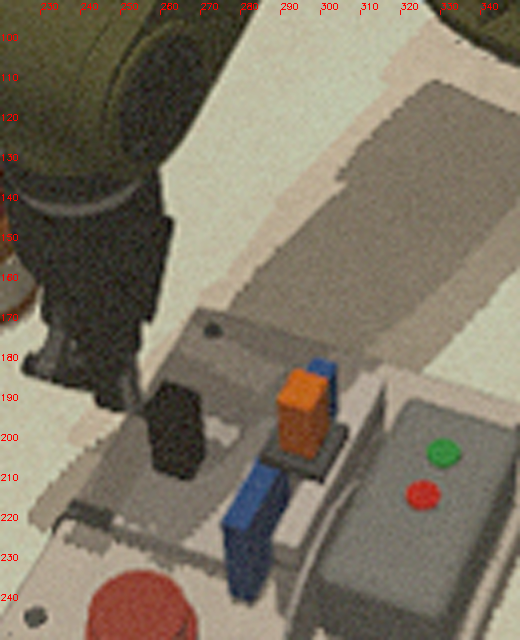

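View pics/i_top.png

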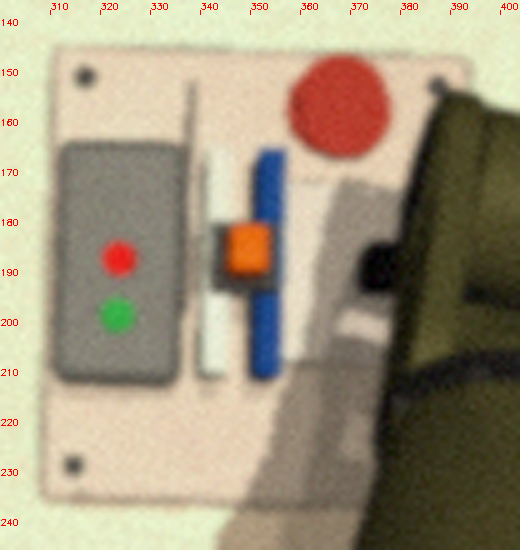

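```bash
python3 -m jog '[{"tx":0.2,"ty":0,"tz":0.3,"ax":0,"ay":0,"az":0,"claw":0},{"tx":0.5,"ty":0.2,"tz":0.4,"ax":0,"ay":0,"az":0,"claw":0},{"tx":0.5,"ty":0.4,"tz":0.4,"ax":0,"ay":0,"az":0,"claw":0},{"tx":0.5,"ty":0.6,"tz":0.4,"ax":0,"ay":0,"az":0,"claw":0},{"tx":0.5,"ty":0.8,"tz":0.4,"ax":0,"ay":0,"az":0,"claw":0},{"tx":0.5,"ty":0.9,"tz":0.4,"ax":0,"ay":0,"az":0,"claw":0},{"tx":0.5,"ty":1.0,"tz":0.4,"ax":0,"ay":0,"az":0,"claw":0},{"tx":0.5,"ty":1.0,"tz":0.4,"ax":0,"ay":0,"az":0,"claw":0}]';python3 go.py 581 -90 80 -1.9
```

```text
time_s: 12.6
tool_pos: [579.7, -93.9, 81.3]
eef_rot: [[-0.0, 0.033, 0.999], [-0.0, 0.999, -0.033], [-1.0, -0.0, -0.0]]
force: [0.1, 0.1, 0.7]
gripper_width: 0.0
t 12.6 p [579.74 -93.91  81.27] shift cm [0.127 0.395 0.112] rot deg [-0.02 -0.    0.  ] F [0.09 0.06 0.68] g 0.0
```

```bash
python3 -m jog '[{"tx":0,"ty":0.07,"tz":0,"ax":0,"ay":0,"az":0,"claw":0},{"tx":0,"ty":0.14,"tz":0,"ax":0,"ay":0,"az":0,"claw":0},{"tx":0,"ty":0.21,"tz":0,"ax":0,"ay":0,"az":0,"claw":0},{"tx":0,"ty":0.28,"tz":0,"ax":0,"ay":0,"az":0,"claw":0},{"tx":0,"ty":0.35,"tz":0,"ax":0,"ay":0,"az":0,"claw":0},{"tx":0,"ty":0.42,"tz":0,"ax":0,"ay":0,"az":0,"claw":0},{"tx":0,"ty":0.49,"tz":0,"ax":0,"ay":0,"az":0,"claw":0},{"tx":0,"ty":0.56,"tz":0,"ax":0,"ay":0,"az":0,"claw":0}]';python3 go.py 581 -90 80 -1.9
```

```text
time_s: 13.6
tool_pos: [579.9, -89.0, 81.3]
eef_rot: [[0.0, 0.034, 0.999], [-0.001, 0.999, -0.034], [-1.0, -0.001, 0.0]]
force: [-0.5, -6.7, -0.7]
gripper_width: -0.001
t 13.6 p [579.93 -89.05  81.3 ] shift cm [ 0.13  -0.092  0.11 ] rot deg [-0.03  0.01  0.06] F [-0.48 -6.75 -0.73] g -0.001
```

```bash
python3 -m jog '[{"tx":0,"ty":0.06,"tz":0,"ax":0,"ay":0,"az":0,"claw":0},{"tx":0,"ty":0.12,"tz":0,"ax":0,"ay":0,"az":0,"claw":0},{"tx":0,"ty":0.18,"tz":0,"ax":0,"ay":0,"az":0,"claw":0},{"tx":0,"ty":0.24,"tz":0,"ax":0,"ay":0,"az":0,"claw":0},{"tx":0,"ty":0.3,"tz":0,"ax":0,"ay":0,"az":0,"claw":0},{"tx":0,"ty":0.35,"tz":0,"ax":0,"ay":0,"az":0,"claw":0},{"tx":0,"ty":0.4,"tz":0,"ax":0,"ay":0,"az":0,"claw":0},{"tx":0,"ty":0.4,"tz":0,"ax":0,"ay":0,"az":0,"claw":0}]';python3 go.py 581 -90 80 -1.9
python3 - <<'E'
from h import *
p,d=get_image('scene');crop('scene',p,(220,150,350,250),5,f'pics/j_scene.png')
p,d=get_image('top');crop('top',p,(330,150,404,225),8,f'pics/j_top.png')
E
```

```text
time_s: 14.6
tool_pos: [580.1, -85.1, 81.3]
eef_rot: [[0.0, 0.034, 0.999], [-0.001, 0.999, -0.034], [-1.0, -0.001, 0.0]]
force: [0.2, -5.7, -0.6]
gripper_width: 0.002
t 14.6 p [580.06 -85.07  81.3 ] shift cm [ 0.131 -0.489  0.11 ] rot deg [-0.04  0.01  0.06] F [ 0.24 -5.74 -0.62] g 0.002
```

View pics/j_top.png

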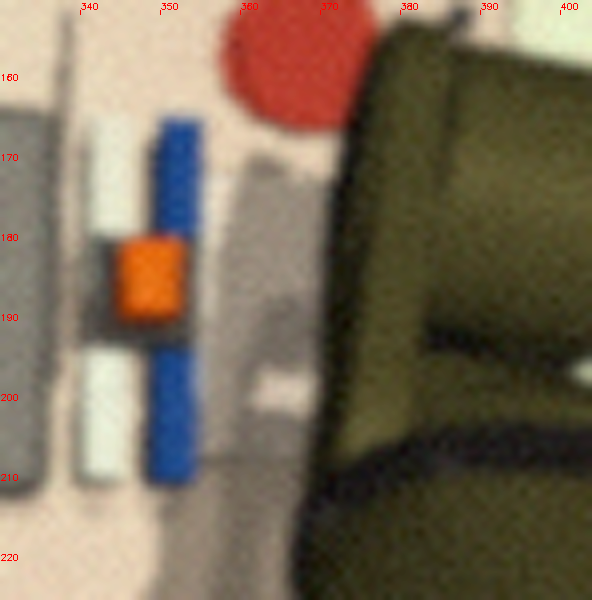

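View pics/j_scene.png

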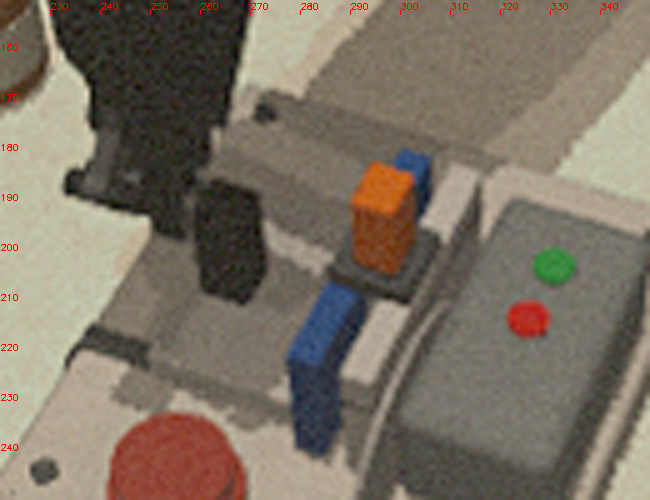

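The stop has moved about 4 mm, at a sliding force of about 5.7–6.7 N, and the feeler is still upright. I'll carry on in smaller steps.

```bash
python3 -m jog '[{"tx":0,"ty":0.03,"tz":0,"ax":0,"ay":0,"az":0,"claw":0},{"tx":0,"ty":0.05,"tz":0,"ax":0,"ay":0,"az":0,"claw":0},{"tx":0,"ty":0.07,"tz":0,"ax":0,"ay":0,"az":0,"claw":0},{"tx":0,"ty":0.09,"tz":0,"ax":0,"ay":0,"az":0,"claw":0},{"tx":0,"ty":0.11,"tz":0,"ax":0,"ay":0,"az":0,"claw":0},{"tx":0,"ty":0.13,"tz":0,"ax":0,"ay":0,"az":0,"claw":0},{"tx":0,"ty":0.15,"tz":0,"ax":0,"ay":0,"az":0,"claw":0},{"tx":0,"ty":0.17,"tz":0,"ax":0,"ay":0,"az":0,"claw":0}]';python3 go.py 581 -90 80 -1.9
```

```text
time_s: 15.7
tool_pos: [580.1, -83.4, 81.3]
eef_rot: [[0.0, 0.034, 0.999], [-0.001, 0.999, -0.034], [-1.0, -0.001, 0.0]]
force: [0.3, -6.7, 0.3]
gripper_width: 0.001
t 15.7 p [580.1  -83.41  81.29] shift cm [ 0.129 -0.655  0.112] rot deg [-0.04  0.    0.06] F [ 0.34 -6.68  0.31] g 0.001
```

```bash
python3 -m jog '[{"tx":0,"ty":0.015,"tz":0,"ax":0,"ay":0,"az":0,"claw":0},{"tx":0,"ty":0.03,"tz":0,"ax":0,"ay":0,"az":0,"claw":0},{"tx":0,"ty":0.045,"tz":0,"ax":0,"ay":0,"az":0,"claw":0},{"tx":0,"ty":0.06,"tz":0,"ax":0,"ay":0,"az":0,"claw":0},{"tx":0,"ty":0.07,"tz":0,"ax":0,"ay":0,"az":0,"claw":0},{"tx":0,"ty":0.08,"tz":0,"ax":0,"ay":0,"az":0,"claw":0},{"tx":0,"ty":0.09,"tz":0,"ax":0,"ay":0,"az":0,"claw":0},{"tx":0,"ty":0.1,"tz":0,"ax":0,"ay":0,"az":0,"claw":0}]';python3 go.py 581 -90 80 -1.9
```

```text
time_s: 16.7
tool_pos: [580.1, -82.4, 81.3]
eef_rot: [[0.0, 0.034, 0.999], [-0.001, 0.999, -0.034], [-1.0, -0.001, 0.0]]
force: [-0.3, -6.9, -0.4]
gripper_width: -0.002
t 16.7 p [580.15 -82.45  81.29] shift cm [ 0.13  -0.752  0.111] rot deg [-0.04  0.01  0.06] F [-0.27 -6.9  -0.4 ] g -0.002
```

```bash
python3 -m jog '[{"tx":0,"ty":0.01,"tz":0,"ax":0,"ay":0,"az":0,"claw":0},{"tx":0,"ty":0.02,"tz":0,"ax":0,"ay":0,"az":0,"claw":0},{"tx":0,"ty":0.03,"tz":0,"ax":0,"ay":0,"az":0,"claw":0},{"tx":0,"ty":0.04,"tz":0,"ax":0,"ay":0,"az":0,"claw":0},{"tx":0,"ty":0.05,"tz":0,"ax":0,"ay":0,"az":0,"claw":0},{"tx":0,"ty":0.06,"tz":0,"ax":0,"ay":0,"az":0,"claw":0},{"tx":0,"ty":0.07,"tz":0,"ax":0,"ay":0,"az":0,"claw":0},{"tx":0,"ty":0.08,"tz":0,"ax":0,"ay":0,"az":0,"claw":0}]';python3 go.py 581 -90 80 -1.9;  python3 - <<'E'
from h import *
p,d=get_image('top');crop('top',p,(330,150,404,225),8,f'pics/k_top.png')
E
```

```text
time_s: 17.7
tool_pos: [580.2, -81.7, 81.3]
eef_rot: [[0.0, 0.034, 0.999], [-0.001, 0.999, -0.034], [-1.0, -0.001, 0.0]]
force: [-0.3, -7.4, -1.6]
gripper_width: 0.002
t 17.7 p [580.18 -81.65  81.31] shift cm [ 0.132 -0.831  0.11 ] rot deg [-0.04  0.01  0.06] F [-0.26 -7.39 -1.59] g 0.002
```

View pics/k_top.png

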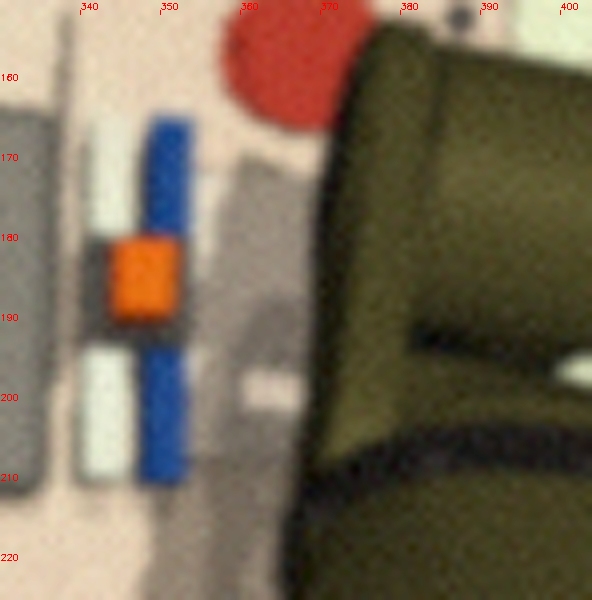

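```bash
python3 -m jog '[{"tx":0,"ty":0.01,"tz":0,"ax":0,"ay":0,"az":0,"claw":0},{"tx":0,"ty":0.015,"tz":0,"ax":0,"ay":0,"az":0,"claw":0},{"tx":0,"ty":0.02,"tz":0,"ax":0,"ay":0,"az":0,"claw":0},{"tx":0,"ty":0.025,"tz":0,"ax":0,"ay":0,"az":0,"claw":0},{"tx":0,"ty":0.03,"tz":0,"ax":0,"ay":0,"az":0,"claw":0},{"tx":0,"ty":0.035,"tz":0,"ax":0,"ay":0,"az":0,"claw":0},{"tx":0,"ty":0.04,"tz":0,"ax":0,"ay":0,"az":0,"claw":0},{"tx":0,"ty":0.04,"tz":0,"ax":0,"ay":0,"az":0,"claw":0}]';python3 go.py 581 -90 80 -1.9
```

```text
time_s: 18.75
tool_pos: [580.2, -81.4, 81.3]
eef_rot: [[0.0, 0.034, 0.999], [-0.001, 0.999, -0.034], [-1.0, -0.001, 0.0]]
force: [-0.8, -7.9, -0.9]
gripper_width: -0.004
t 18.75 p [580.19 -81.41  81.32] shift cm [ 0.133 -0.856  0.11 ] rot deg [-0.05  0.01  0.07] F [-0.77 -7.95 -0.93] g -0.004
```

```bash
python3 -m jog '[{"tx":0,"ty":0.005,"tz":0,"ax":0,"ay":0,"az":0,"claw":0},{"tx":0,"ty":0.01,"tz":0,"ax":0,"ay":0,"az":0,"claw":0},{"tx":0,"ty":0.015,"tz":0,"ax":0,"ay":0,"az":0,"claw":0},{"tx":0,"ty":0.02,"tz":0,"ax":0,"ay":0,"az":0,"claw":0},{"tx":0,"ty":0.02,"tz":0,"ax":0,"ay":0,"az":0,"claw":0},{"tx":0,"ty":0.02,"tz":0,"ax":0,"ay":0,"az":0,"claw":0},{"tx":0,"ty":0.02,"tz":0,"ax":0,"ay":0,"az":0,"claw":0},{"tx":0,"ty":0.02,"tz":0,"ax":0,"ay":0,"az":0,"claw":0}]';python3 go.py 581 -90 80 -1.9
```

```text
time_s: 19.75
tool_pos: [580.2, -81.4, 81.3]
eef_rot: [[0.0, 0.034, 0.999], [-0.002, 0.999, -0.034], [-1.0, -0.002, 0.0]]
force: [-1.2, -9.9, -1.5]
gripper_width: 0.001
t 19.75 p [580.16 -81.4   81.29] shift cm [ 0.131 -0.856  0.113] rot deg [-0.05  0.01  0.09] F [-1.22 -9.94 -1.5 ] g 0.001
```

The blade is nipped: no further motion, and the force rose to 9.9 N. One more 0.1 mm.

```bash
python3 -m jog '[{"tx":0,"ty":0.005,"tz":0,"ax":0,"ay":0,"az":0,"claw":0},{"tx":0,"ty":0.01,"tz":0,"ax":0,"ay":0,"az":0,"claw":0},{"tx":0,"ty":0.01,"tz":0,"ax":0,"ay":0,"az":0,"claw":0},{"tx":0,"ty":0.01,"tz":0,"ax":0,"ay":0,"az":0,"claw":0},{"tx":0,"ty":0.01,"tz":0,"ax":0,"ay":0,"az":0,"claw":0},{"tx":0,"ty":0.01,"tz":0,"ax":0,"ay":0,"az":0,"claw":0},{"tx":0,"ty":0.01,"tz":0,"ax":0,"ay":0,"az":0,"claw":0},{"tx":0,"ty":0.01,"tz":0,"ax":0,"ay":0,"az":0,"claw":0}]';python3 go.py 581 -90 80 -1.9
```

```text
time_s: 20.75
tool_pos: [580.2, -81.4, 81.3]
eef_rot: [[0.0, 0.034, 0.999], [-0.002, 0.999, -0.034], [-1.0, -0.002, 0.0]]
force: [0.4, -10.0, -1.3]
gripper_width: 0.002
t 20.75 p [580.2  -81.39  81.3 ] shift cm [ 0.132 -0.857  0.11 ] rot deg [-0.05  0.01  0.1 ] F [  0.36 -10.03  -1.28] g 0.002
```

Pushed to about 10.3 N, roughly 4 N over sliding. I'll back off straight and rise clear.

```bash
python3 -m jog '[{"tx":0,"ty":-0.3,"tz":0,"ax":0,"ay":0,"az":0,"claw":0},{"tx":0,"ty":-1.0,"tz":0,"ax":0,"ay":0,"az":0,"claw":0},{"tx":0,"ty":-2,"tz":0,"ax":0,"ay":0,"az":0,"claw":0},{"tx":-3,"ty":-2,"tz":0,"ax":0,"ay":0,"az":0,"claw":0},{"tx":-7,"ty":-2,"tz":0,"ax":0,"ay":0,"az":0,"claw":0},{"tx":-11,"ty":-2,"tz":0,"ax":0,"ay":0,"az":0,"claw":2},{"tx":-12,"ty":-2,"tz":0,"ax":0,"ay":0,"az":0,"claw":5.5},{"tx":-12,"ty":-2,"tz":0,"ax":0,"ay":0,"az":0,"claw":5.5}]'
python3 - <<'E'
from h import *
for n in('scene','top'):
    p,d=get_image(n);np.savez(n+'_k.npz',p=p,d=d)
    crop(n,p,(240,160,330,250) if n=='scene' else (320,150,394,225),6,f'pics/l_{n}.png')
    C=cloud(n,d);x,y,z=[C[...,i] for i in range(3)];hsv=cv2.cvtColor(p,cv2.COLOR_RGB2HSV)
    m=(x>540)&(x<630)&(y>-30)&(y<50)&(z>150)&(z<162)
    cs,_=cv2.findContours(m.astype(np.uint8),0,1);c=max(cs,key=cv2.contourArea)
    W=onz(n,c.reshape(-1,2),155)[:,:2].astype(np.float32);print(n,m.sum(),cv2.minAreaRect(W))
E
python3 go.py 584 10 200 -1.9
```

```text
time_s: 21.75
tool_pos: [579.5, -100.4, 201.3]
eef_rot: [[0.0, 0.034, 0.999], [-0.0, 0.999, -0.034], [-1.0, -0.0, 0.0]]
force: [-1.0, -0.4, -0.1]
gripper_width: 0.633
scene 104 ((586.6007080078125, 15.592300415039062), (21.3018741607666, 26.073423385620117), 87.02470397949219)
top 71 ((582.5035400390625, 11.90933609008789), (17.432025909423828, 22.543373107910156), 89.28150177001953)
t 21.85 p [ 579.1  -100.2   199.85] shift cm [-1.1000e-02  1.1031e+01  1.1900e-01] rot deg [-0.03 -0.11 -0.02] F [-0.29  0.26  0.44] g 0.648
```

View pics/l_top.png

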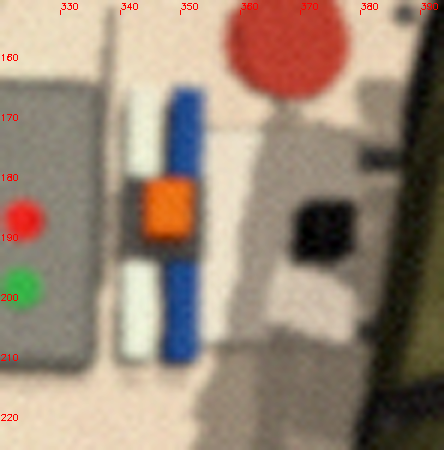

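View pics/l_scene.png

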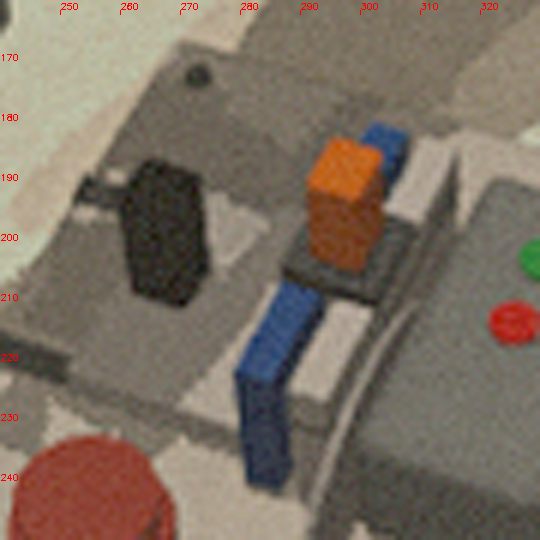

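```bash
python3 go.py 584 13.3 170 -1.9; python3 -m jog '[{"tx":0,"ty":2,"tz":0,"ax":0,"ay":0,"az":0,"claw":5.5},{"tx":0,"ty":6,"tz":0,"ax":0,"ay":0,"az":0,"claw":5.5},{"tx":0,"ty":10,"tz":0.1,"ax":0,"ay":0,"az":0,"claw":5.5},{"tx":0,"ty":11.36,"tz":0.11,"ax":0,"ay":0,"az":0,"claw":5.5},{"tx":1.5,"ty":11.36,"tz":0.11,"ax":0,"ay":0,"az":0,"claw":5.5},{"tx":3,"ty":11.36,"tz":0.11,"ax":0,"ay":0,"az":0,"claw":5.5},{"tx":3,"ty":11.36,"tz":0.11,"ax":0,"ay":0,"az":0,"claw":5.5},{"tx":3,"ty":11.36,"tz":0.11,"ax":0,"ay":0,"az":0,"claw":5.5}]'
python3 - <<'E'
from h import *
p,d=get_image('scene');crop('scene',p,(230,110,350,250),5,f'pics/n_scene.png')
E
python3 go.py 584 13.3 121 -1.9
```

```text
t 21.85 p [ 579.1  -100.2   199.85] shift cm [ 2.99  11.359  0.114] rot deg [-0.03 -0.11 -0.02] F [-0.29  0.26  0.44] g 0.648
time_s: 22.85
tool_pos: [584.6, 12.7, 171.3]
eef_rot: [[0.0, 0.034, 0.999], [-0.0, 0.999, -0.034], [-1.0, -0.0, 0.0]]
force: [-0.4, -0.2, 0.2]
gripper_width: 0.642
t 22.9 p [584.65  12.84 171.62] shift cm [ 5.062  0.044 -0.069] rot deg [-0.06  0.03  0.  ] F [ 0.33 -0.71 -0.49] g 0.648
```

View pics/n_scene.png

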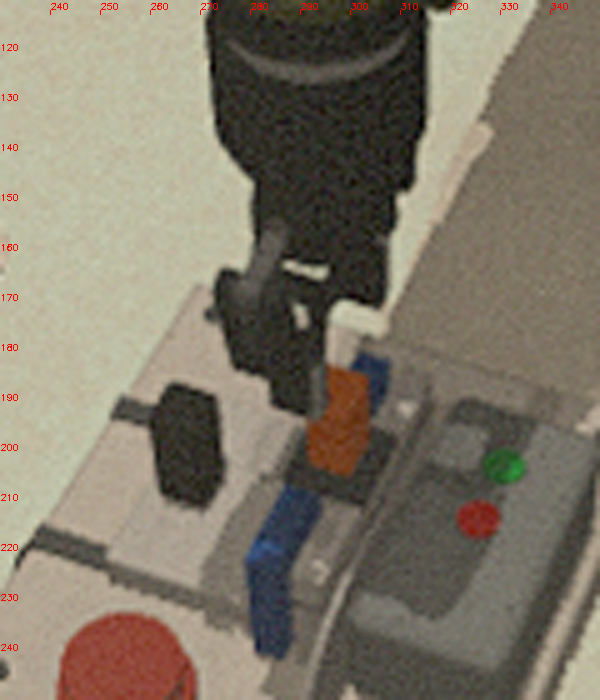

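```bash
python3 -m jog '[{"tx":1.5,"ty":0.04,"tz":-0.05,"ax":0,"ay":0,"az":0,"claw":5.5},{"tx":3.5,"ty":0.04,"tz":-0.05,"ax":0,"ay":0,"az":0,"claw":5.5},{"tx":4.6,"ty":0.04,"tz":-0.05,"ax":0,"ay":0,"az":0,"claw":5.5},{"tx":4.75,"ty":0.04,"tz":-0.05,"ax":0,"ay":0,"az":0,"claw":5.5},{"tx":4.75,"ty":0.04,"tz":-0.05,"ax":0,"ay":0,"az":0,"claw":5.5},{"tx":4.75,"ty":0.04,"tz":-0.05,"ax":0,"ay":0,"az":0,"claw":5},{"tx":4.75,"ty":0.04,"tz":-0.05,"ax":0,"ay":0,"az":0,"claw":4},{"tx":4.75,"ty":0.04,"tz":-0.05,"ax":0,"ay":0,"az":0,"claw":3.5}]' 30;python3 go.py 584 13.3 121 -1.9
```

```text
time_s: 23.9
tool_pos: [584.0, 13.8, 124.0]
eef_rot: [[0.0, 0.034, 0.999], [-0.0, 0.999, -0.034], [-1.0, -0.0, 0.0]]
force: [0.4, -1.2, -0.4]
gripper_width: 0.407
t 23.9 p [584.04  13.75 124.  ] shift cm [ 0.3   -0.046 -0.002] rot deg [-0.02  0.02  0.  ] F [ 0.39 -1.2  -0.43] g 0.407
```

```bash
python3 -m jog '[{"tx":0,"ty":0,"tz":0,"ax":0,"ay":0,"az":0,"claw":3},{"tx":0,"ty":0,"tz":0,"ax":0,"ay":0,"az":0,"claw":2.8},{"tx":0,"ty":0,"tz":0,"ax":0,"ay":0,"az":0,"claw":2.6},{"tx":0,"ty":0,"tz":0,"ax":0,"ay":0,"az":0,"claw":2.4},{"tx":0,"ty":0,"tz":0,"ax":0,"ay":0,"az":0,"claw":2.2},{"tx":0,"ty":0,"tz":0,"ax":0,"ay":0,"az":0,"claw":1.5},{"tx":0,"ty":0,"tz":0,"ax":0,"ay":0,"az":0,"claw":1},{"tx":0,"ty":0,"tz":0,"ax":0,"ay":0,"az":0,"claw":1}]' 30;python3 go.py 584 13.3 121 -1.9
```

```text
time_s: 24.9
tool_pos: [584.1, 13.8, 123.9]
eef_rot: [[0.0, 0.034, 0.999], [0.0, 0.999, -0.034], [-1.0, 0.0, 0.0]]
force: [2.5, -0.1, 1.1]
gripper_width: 0.282
t 24.9 p [584.12  13.77 123.93] shift cm [ 0.293 -0.047 -0.011] rot deg [-0.02  0.03 -0.  ] F [ 2.54 -0.14  1.08] g 0.282
```

Gripped softly. Now a slow draw straight up, watching the force.

```bash
python3 -m jog '[{"tx":-0.05,"ty":0,"tz":0,"ax":0,"ay":0,"az":0,"claw":1},{"tx":-0.1,"ty":0,"tz":0,"ax":0,"ay":0,"az":0,"claw":1},{"tx":-0.2,"ty":0,"tz":0,"ax":0,"ay":0,"az":0,"claw":1},{"tx":-0.3,"ty":0,"tz":0,"ax":0,"ay":0,"az":0,"claw":1},{"tx":-0.4,"ty":0,"tz":0,"ax":0,"ay":0,"az":0,"claw":1},{"tx":-0.5,"ty":0,"tz":0,"ax":0,"ay":0,"az":0,"claw":1},{"tx":-0.6,"ty":0,"tz":0,"ax":0,"ay":0,"az":0,"claw":1},{"tx":-0.7,"ty":0,"tz":0,"ax":0,"ay":0,"az":0,"claw":1}]' 30;python3 go.py 584 13.3 121 -1.9
```

```text
time_s: 25.9
tool_pos: [584.0, 13.8, 130.9]
eef_rot: [[0.0, 0.033, 0.999], [-0.0, 0.999, -0.033], [-1.0, -0.0, 0.0]]
force: [0.4, 0.5, -2.6]
gripper_width: 0.274
t 25.9 p [584.    13.76 130.89] shift cm [ 0.989 -0.046  0.002] rot deg [-0.02  0.01  0.  ] F [ 0.45  0.47 -2.64] g 0.274
```

```bash
python3 -m jog '[{"tx":-0.1,"ty":0,"tz":0,"ax":0,"ay":0,"az":0,"claw":1},{"tx":-0.2,"ty":0,"tz":0,"ax":0,"ay":0,"az":0,"claw":1},{"tx":-0.3,"ty":0,"tz":0,"ax":0,"ay":0,"az":0,"claw":1},{"tx":-0.4,"ty":0,"tz":0,"ax":0,"ay":0,"az":0,"claw":1},{"tx":-0.5,"ty":0,"tz":0,"ax":0,"ay":0,"az":0,"claw":1},{"tx":-0.6,"ty":0,"tz":0,"ax":0,"ay":0,"az":0,"claw":1},{"tx":-0.7,"ty":0,"tz":0,"ax":0,"ay":0,"az":0,"claw":1},{"tx":-0.8,"ty":0,"tz":0,"ax":0,"ay":0,"az":0,"claw":1}]' 30;python3 go.py 584 13.3 121 -1.9
```

```text
time_s: 26.9
tool_pos: [584.0, 13.8, 138.9]
eef_rot: [[0.0, 0.033, 0.999], [0.0, 0.999, -0.033], [-1.0, 0.0, 0.0]]
force: [0.5, 0.0, -3.0]
gripper_width: 0.276
t 26.9 p [583.97  13.79 138.86] shift cm [ 1.786 -0.049  0.005] rot deg [-0.02  0.   -0.  ] F [ 0.47  0.   -3.01] g 0.276
```

```bash
python3 - <<'E'
from h import *
for i in range(6):
    p,d=get_image('scene');o=get_obs();print(o['time_s'],o['force'].round(2),o['tool_pos'].round(2))
E
python3 -m jog '[{"tx":-0.1,"ty":0,"tz":0,"ax":0,"ay":0,"az":0,"claw":1},{"tx":-0.2,"ty":0,"tz":0,"ax":0,"ay":0,"az":0,"claw":1},{"tx":-0.3,"ty":0,"tz":0,"ax":0,"ay":0,"az":0,"claw":1},{"tx":-0.4,"ty":0,"tz":0,"ax":0,"ay":0,"az":0,"claw":1},{"tx":-0.5,"ty":0,"tz":0,"ax":0,"ay":0,"az":0,"claw":1},{"tx":-0.6,"ty":0,"tz":0,"ax":0,"ay":0,"az":0,"claw":1},{"tx":-0.7,"ty":0,"tz":0,"ax":0,"ay":0,"az":0,"claw":1},{"tx":-0.8,"ty":0,"tz":0,"ax":0,"ay":0,"az":0,"claw":1}]' 30;python3 go.py 584 13.3 121 -1.9
```

```text
26.95 [-0.88 -0.53 -1.31] [584.01  13.77 139.  ]
27.0 [-0.47 -0.27 -1.28] [584.    13.79 138.98]
27.05 [-0.39 -1.01 -0.48] [584.01  13.77 138.98]
27.1 [-0.45  0.45 -0.42] [584.02  13.77 138.99]
27.15 [-0.98  0.25 -0.47] [584.    13.77 138.96]
27.2 [-0.5  -0.88  0.23] [584.02  13.79 138.98]
time_s: 28.2
tool_pos: [584.0, 13.8, 146.9]
eef_rot: [[-0.0, 0.033, 0.999], [-0.0, 0.999, -0.033], [-1.0, -0.0, -0.0]]
force: [-0.2, 0.3, -2.6]
gripper_width: 0.274
t 28.2 p [583.95  13.77 146.85] shift cm [ 2.585 -0.047  0.007] rot deg [-0.02 -0.    0.  ] F [-0.25  0.33 -2.63] g 0.274
```

The drag when moving is only about 1.3 N: about −2.75 N measured, against −1.4 N with the blade free. That is short of 2 N, so I'll lower it again and close the stop a little firmer.

```bash
python3 -m jog '[{"tx":0.2,"ty":0,"tz":0,"ax":0,"ay":0,"az":0,"claw":1},{"tx":0.5,"ty":0,"tz":0,"ax":0,"ay":0,"az":0,"claw":1},{"tx":0.9,"ty":0,"tz":0,"ax":0,"ay":0,"az":0,"claw":1},{"tx":1.3,"ty":0,"tz":0,"ax":0,"ay":0,"az":0,"claw":1},{"tx":1.7,"ty":0,"tz":0,"ax":0,"ay":0,"az":0,"claw":1},{"tx":2.0,"ty":0,"tz":0,"ax":0,"ay":0,"az":0,"claw":1},{"tx":2.2,"ty":0,"tz":0,"ax":0,"ay":0,"az":0,"claw":1},{"tx":2.3,"ty":0,"tz":0,"ax":0,"ay":0,"az":0,"claw":1}]' 30;python3 go.py 584 13.3 121 -1.9
```

```text
time_s: 29.2
tool_pos: [584.0, 13.8, 123.9]
eef_rot: [[0.0, 0.034, 0.999], [0.0, 0.999, -0.034], [-1.0, 0.0, 0.0]]
force: [-4.1, -0.3, 8.6]
gripper_width: 0.28
t 29.2 p [584.    13.77 123.9 ] shift cm [ 0.29  -0.047  0.001] rot deg [-0.02  0.01 -0.  ] F [-4.14 -0.26  8.62] g 0.28
```

The collar is seated (+8.6 N). I'll release and go back to the post.

```bash
python3 -m jog '[{"tx":0,"ty":0,"tz":0,"ax":0,"ay":0,"az":0,"claw":2.6},{"tx":0,"ty":0,"tz":0,"ax":0,"ay":0,"az":0,"claw":3.5},{"tx":0,"ty":0,"tz":0,"ax":0,"ay":0,"az":0,"claw":5},{"tx":0,"ty":0,"tz":0,"ax":0,"ay":0,"az":0,"claw":5},{"tx":-2,"ty":0,"tz":0,"ax":0,"ay":0,"az":0,"claw":5},{"tx":-5,"ty":0,"tz":0,"ax":0,"ay":0,"az":0,"claw":5},{"tx":-7,"ty":0,"tz":0,"ax":0,"ay":0,"az":0,"claw":5},{"tx":-7,"ty":0,"tz":0,"ax":0,"ay":0,"az":0,"claw":5}]';python3 go.py 580 -99 82 -1.9;  python3 - <<'E'
from h import *
p,d=get_image('scene');crop('scene',p,(240,110,330,250),5,f'pics/o_scene.png')
E
```

```text
time_s: 30.2
tool_pos: [584.5, 13.8, 195.0]
eef_rot: [[0.003, 0.033, 0.999], [-0.0, 0.999, -0.033], [-1.0, -0.0, 0.003]]
force: [-0.5, -0.5, -0.1]
gripper_width: 0.583
t 30.2 p [584.49  13.76 195.04] shift cm [ 11.304 -11.284  -0.102] rot deg [-0.02  0.16  0.  ] F [-0.47 -0.48 -0.05] g 0.583
```

View pics/o_scene.png

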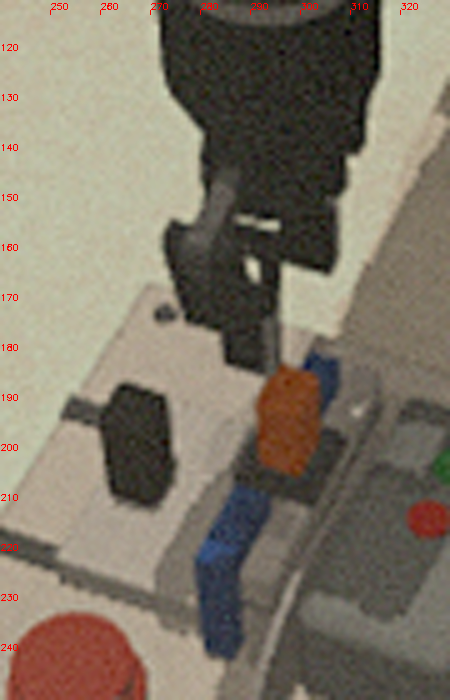

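The feeler is seated, collar on the plates, handle at (297,195). Going to the post.

```bash
python3 -m jog '[{"tx":0,"ty":-3,"tz":0,"ax":0,"ay":0,"az":0,"claw":3},{"tx":0,"ty":-7,"tz":0,"ax":0,"ay":0,"az":0,"claw":0},{"tx":0,"ty":-10.5,"tz":0,"ax":0,"ay":0,"az":0,"claw":0},{"tx":0,"ty":-11.3,"tz":0,"ax":0,"ay":0,"az":0,"claw":0},{"tx":3,"ty":-11.3,"tz":0,"ax":0,"ay":0,"az":0,"claw":0},{"tx":7,"ty":-11.3,"tz":0,"ax":0,"ay":0,"az":0,"claw":0},{"tx":11,"ty":-11.3,"tz":0,"ax":0,"ay":0,"az":0,"claw":0},{"tx":11,"ty":-10.7,"tz":0,"ax":0,"ay":0,"az":0,"claw":0}]' 30; python3 go.py 580 -82.5 81.3 -1.9
```

```text
time_s: 31.25
tool_pos: [578.6, -92.2, 80.6]
eef_rot: [[-0.006, 0.033, 0.999], [0.001, 0.999, -0.033], [-1.0, 0.001, -0.006]]
force: [-0.7, -0.6, 0.6]
gripper_width: -0.004
t 31.25 p [578.63 -92.16  80.6 ] shift cm [-0.07   0.97   0.105] rot deg [-0.02 -0.36 -0.07] F [-0.67 -0.58  0.61] g -0.004
```

```bash
python3 -m jog '[{"tx":0,"ty":0.15,"tz":0,"ax":0,"ay":0,"az":0,"claw":0},{"tx":0,"ty":0.35,"tz":0,"ax":0,"ay":0,"az":0,"claw":0},{"tx":0,"ty":0.5,"tz":0,"ax":0,"ay":0,"az":0,"claw":0},{"tx":0,"ty":0.65,"tz":0,"ax":0,"ay":0,"az":0,"claw":0},{"tx":0,"ty":0.75,"tz":0,"ax":0,"ay":0,"az":0,"claw":0},{"tx":0,"ty":0.85,"tz":0,"ax":0,"ay":0,"az":0,"claw":0},{"tx":0,"ty":0.9,"tz":0,"ax":0,"ay":0,"az":0,"claw":0},{"tx":0,"ty":0.9,"tz":0,"ax":0,"ay":0,"az":0,"claw":0}]' 30; python3 go.py 580 -82.5 81.3 -1.9
```

```text
time_s: 32.25
tool_pos: [580.7, -84.2, 83.8]
eef_rot: [[-0.0, 0.034, 0.999], [0.0, 0.999, -0.034], [-1.0, 0.0, -0.0]]
force: [-0.7, -0.6, -0.1]
gripper_width: 0.0
t 32.25 p [580.68 -84.16  83.76] shift cm [ 0.246  0.164 -0.073] rot deg [-0.02 -0.   -0.  ] F [-0.7  -0.64 -0.06] g 0.0
```

```bash
python3 -m jog '[{"tx":0,"ty":0.05,"tz":0,"ax":0,"ay":0,"az":0,"claw":0},{"tx":0,"ty":0.1,"tz":0,"ax":0,"ay":0,"az":0,"claw":0},{"tx":0,"ty":0.15,"tz":0,"ax":0,"ay":0,"az":0,"claw":0},{"tx":0,"ty":0.2,"tz":0,"ax":0,"ay":0,"az":0,"claw":0},{"tx":0,"ty":0.23,"tz":0,"ax":0,"ay":0,"az":0,"claw":0},{"tx":0,"ty":0.26,"tz":0,"ax":0,"ay":0,"az":0,"claw":0},{"tx":0,"ty":0.28,"tz":0,"ax":0,"ay":0,"az":0,"claw":0},{"tx":0,"ty":0.3,"tz":0,"ax":0,"ay":0,"az":0,"claw":0}]' 30; python3 go.py 580 -82.5 81.3 -1.9
```

```text
time_s: 33.25
tool_pos: [580.8, -81.5, 83.8]
eef_rot: [[0.0, 0.034, 0.999], [-0.0, 0.999, -0.034], [-1.0, -0.0, 0.0]]
force: [-0.5, -4.5, -0.1]
gripper_width: 0.001
t 33.25 p [580.78 -81.47  83.79] shift cm [ 0.249 -0.105 -0.074] rot deg [-0.03  0.    0.02] F [-0.47 -4.48 -0.05] g 0.001
```

```bash
python3 -m jog '[{"tx":0,"ty":0.01,"tz":0,"ax":0,"ay":0,"az":0,"claw":0},{"tx":0,"ty":0.02,"tz":0,"ax":0,"ay":0,"az":0,"claw":0},{"tx":0,"ty":0.03,"tz":0,"ax":0,"ay":0,"az":0,"claw":0},{"tx":0,"ty":0.04,"tz":0,"ax":0,"ay":0,"az":0,"claw":0},{"tx":0,"ty":0.05,"tz":0,"ax":0,"ay":0,"az":0,"claw":0},{"tx":0,"ty":0.055,"tz":0,"ax":0,"ay":0,"az":0,"claw":0},{"tx":0,"ty":0.06,"tz":0,"ax":0,"ay":0,"az":0,"claw":0},{"tx":0,"ty":0.06,"tz":0,"ax":0,"ay":0,"az":0,"claw":0}]' 30; python3 go.py 580 -82.5 81.3 -1.9
python3 - <<'E'
from h import *
for i in range(3):
    p,d=get_image('scene');o=get_obs();print(o['time_s'],o['force'].round(2),o['tool_pos'].round(2))
E
```

```text
time_s: 34.25
tool_pos: [580.8, -81.4, 83.8]
eef_rot: [[0.0, 0.034, 0.999], [-0.001, 0.999, -0.034], [-1.0, -0.001, 0.0]]
force: [-0.4, -8.3, -0.0]
gripper_width: -0.002
t 34.25 p [580.78 -81.43  83.79] shift cm [ 0.249 -0.109 -0.074] rot deg [-0.04  0.01  0.06] F [-0.39 -8.28 -0.05] g -0.002
34.3 [-0.03 -8.71 -0.07] [580.78 -81.44  83.81]
34.35 [-0.38 -8.98  0.33] [580.78 -81.41  83.81]
34.4 [-0.15 -8.59  0.47] [580.8  -81.43  83.83]
```

```bash
python3 -m jog '[{"tx":0,"ty":0.01,"tz":0,"ax":0,"ay":0,"az":0,"claw":0},{"tx":0,"ty":0.02,"tz":0,"ax":0,"ay":0,"az":0,"claw":0},{"tx":0,"ty":0.03,"tz":0,"ax":0,"ay":0,"az":0,"claw":0},{"tx":0,"ty":0.035,"tz":0,"ax":0,"ay":0,"az":0,"claw":0},{"tx":0,"ty":0.04,"tz":0,"ax":0,"ay":0,"az":0,"claw":0},{"tx":0,"ty":0.04,"tz":0,"ax":0,"ay":0,"az":0,"claw":0},{"tx":0,"ty":0.04,"tz":0,"ax":0,"ay":0,"az":0,"claw":0},{"tx":0,"ty":0.04,"tz":0,"ax":0,"ay":0,"az":0,"claw":0}]' 30; python3 go.py 580 -82.5 81.3 -1.9
python3 - <<'E'
from h import *
for i in range(4):
    p,d=get_image('scene');o=get_obs();print(o['time_s'],o['force'].round(2),o['tool_pos'].round(2))
E
```

```text
time_s: 35.4
tool_pos: [580.8, -81.4, 83.8]
eef_rot: [[0.0, 0.034, 0.999], [-0.002, 0.999, -0.034], [-1.0, -0.002, 0.0]]
force: [-1.3, -11.9, -0.6]
gripper_width: 0.004
t 35.4 p [580.78 -81.41  83.82] shift cm [ 0.252 -0.111 -0.074] rot deg [-0.05  0.01  0.09] F [ -1.25 -11.9   -0.55] g 0.004
35.45 [ -0.09 -11.3   -1.36] [580.78 -81.41  83.82]
35.5 [ -0.43 -11.31  -1.08] [580.79 -81.41  83.83]
35.55 [ -1.09 -12.23  -0.88] [580.79 -81.38  83.82]
35.6 [ -1.08 -11.31  -0.31] [580.78 -81.41  83.81]
```

```bash
python3 -m jog '[{"tx":0,"ty":0.005,"tz":0,"ax":0,"ay":0,"az":0,"claw":0},{"tx":0,"ty":0.01,"tz":0,"ax":0,"ay":0,"az":0,"claw":0},{"tx":0,"ty":0.01,"tz":0,"ax":0,"ay":0,"az":0,"claw":0},{"tx":0,"ty":-0.3,"tz":0,"ax":0,"ay":0,"az":0,"claw":0},{"tx":0,"ty":-1,"tz":0,"ax":0,"ay":0,"az":0,"claw":0},{"tx":0,"ty":-1.8,"tz":0,"ax":0,"ay":0,"az":0,"claw":0},{"tx":-3,"ty":-1.8,"tz":0,"ax":0,"ay":0,"az":0,"claw":0},{"tx":-7,"ty":-1.8,"tz":0,"ax":0,"ay":0,"az":0,"claw":0}]' 30; python3 go.py 584 13.6 180 -1.9
```

```text
time_s: 36.6
tool_pos: [579.7, -98.5, 153.9]
eef_rot: [[-0.002, 0.034, 0.999], [0.001, 0.999, -0.034], [-1.0, 0.001, -0.002]]
force: [0.3, 0.3, 0.1]
gripper_width: 0.001
t 36.6 p [579.73 -98.52 153.85] shift cm [-2.608 11.221  0.041] rot deg [-0.04 -0.11 -0.03] F [0.29 0.27 0.11] g 0.001
```

```bash
python3 -m jog '[{"tx":-4,"ty":0,"tz":0,"ax":0,"ay":0,"az":0,"claw":2},{"tx":-4.2,"ty":2,"tz":0,"ax":0,"ay":0,"az":0,"claw":5},{"tx":-4.2,"ty":6,"tz":0,"ax":0,"ay":0,"az":0,"claw":5.5},{"tx":-4.2,"ty":10,"tz":0.04,"ax":0,"ay":0,"az":0,"claw":5.5},{"tx":-4.2,"ty":11.22,"tz":0.04,"ax":0,"ay":0,"az":0,"claw":5.5},{"tx":-2.5,"ty":11.22,"tz":0.04,"ax":0,"ay":0,"az":0,"claw":5.5},{"tx":-1.7,"ty":11.22,"tz":0.04,"ax":0,"ay":0,"az":0,"claw":5.5},{"tx":-1.7,"ty":11.22,"tz":0.04,"ax":0,"ay":0,"az":0,"claw":5.5}]' 30; python3 go.py 584 13.7 124 -1.9
```

```text
time_s: 37.6
tool_pos: [584.0, 13.0, 169.5]
eef_rot: [[-0.002, 0.035, 0.999], [0.0, 0.999, -0.035], [-1.0, -0.0, -0.002]]
force: [0.4, -0.3, -1.0]
gripper_width: 0.642
t 37.6 p [583.97  13.01 169.52] shift cm [4.552 0.069 0.01 ] rot deg [-0.09 -0.12  0.  ] F [ 0.42 -0.33 -1.02] g 0.642
```

```bash
python3 -m jog '[{"tx":1.5,"ty":0.05,"tz":0,"ax":0,"ay":0,"az":0,"claw":5.5},{"tx":3.2,"ty":0.05,"tz":0,"ax":0,"ay":0,"az":0,"claw":5.5},{"tx":4.3,"ty":0.05,"tz":0,"ax":0,"ay":0,"az":0,"claw":5.5},{"tx":4.55,"ty":0.05,"tz":0,"ax":0,"ay":0,"az":0,"claw":5.5},{"tx":4.55,"ty":0.05,"tz":0,"ax":0,"ay":0,"az":0,"claw":5},{"tx":4.55,"ty":0.05,"tz":0,"ax":0,"ay":0,"az":0,"claw":4},{"tx":4.55,"ty":0.05,"tz":0,"ax":0,"ay":0,"az":0,"claw":3.5},{"tx":4.55,"ty":0.05,"tz":0,"ax":0,"ay":0,"az":0,"claw":3}]' 30;python3 go.py 584 13.7 124 -1.9
```

```text
time_s: 38.6
tool_pos: [584.5, 14.4, 125.5]
eef_rot: [[0.0, 0.034, 0.999], [-0.0, 0.999, -0.034], [-1.0, 0.0, 0.0]]
force: [0.2, -0.6, -0.2]
gripper_width: 0.348
t 38.6 p [584.47  14.44 125.51] shift cm [ 0.151 -0.075 -0.045] rot deg [-0.02  0.02 -0.  ] F [ 0.21 -0.56 -0.17] g 0.348
```

```bash
python3 -m jog '[{"tx":0,"ty":0,"tz":0,"ax":0,"ay":0,"az":0,"claw":2.8},{"tx":0,"ty":0,"tz":0,"ax":0,"ay":0,"az":0,"claw":2.6},{"tx":0,"ty":0,"tz":0,"ax":0,"ay":0,"az":0,"claw":2.4},{"tx":0,"ty":0,"tz":0,"ax":0,"ay":0,"az":0,"claw":2.2},{"tx":0,"ty":0,"tz":0,"ax":0,"ay":0,"az":0,"claw":1.5},{"tx":0,"ty":0,"tz":0,"ax":0,"ay":0,"az":0,"claw":1},{"tx":0,"ty":0,"tz":0,"ax":0,"ay":0,"az":0,"claw":1},{"tx":0,"ty":0,"tz":0,"ax":0,"ay":0,"az":0,"claw":1}]' 30;python3 go.py 584 13.3 121 -1.9
```

```text
time_s: 39.6
tool_pos: [584.3, 14.5, 125.4]
eef_rot: [[-0.0, 0.033, 0.999], [0.0, 0.999, -0.033], [-1.0, 0.0, -0.0]]
force: [-4.9, 1.0, 5.8]
gripper_width: 0.277
t 39.6 p [584.27  14.48 125.38] shift cm [ 0.438 -0.119 -0.023] rot deg [-0.02 -0.02 -0.  ] F [-4.88  1.    5.82] g 0.277
```

```bash
python3 -m jog '[{"tx":-0.05,"ty":0,"tz":0,"ax":0,"ay":0,"az":0,"claw":1},{"tx":-0.1,"ty":0,"tz":0,"ax":0,"ay":0,"az":0,"claw":1},{"tx":-0.2,"ty":0,"tz":0,"ax":0,"ay":0,"az":0,"claw":1},{"tx":-0.3,"ty":0,"tz":0,"ax":0,"ay":0,"az":0,"claw":1},{"tx":-0.4,"ty":0,"tz":0,"ax":0,"ay":0,"az":0,"claw":1},{"tx":-0.5,"ty":0,"tz":0,"ax":0,"ay":0,"az":0,"claw":1},{"tx":-0.6,"ty":0,"tz":0,"ax":0,"ay":0,"az":0,"claw":1},{"tx":-0.7,"ty":0,"tz":0,"ax":0,"ay":0,"az":0,"claw":1}]' 30;python3 go.py 584 13.3 121 -1.9
```

```text
time_s: 40.6
tool_pos: [584.4, 14.5, 132.4]
eef_rot: [[0.0, 0.033, 0.999], [0.0, 0.999, -0.033], [-1.0, 0.0, 0.0]]
force: [-0.1, -0.0, -3.2]
gripper_width: 0.278
t 40.6 p [584.38  14.47 132.36] shift cm [ 1.136 -0.119 -0.035] rot deg [-0.02  0.   -0.  ] F [-0.05 -0.04 -3.18] g 0.278
```

```bash
python3 -m jog '[{"tx":-0.1,"ty":0,"tz":0,"ax":0,"ay":0,"az":0,"claw":1},{"tx":-0.2,"ty":0,"tz":0,"ax":0,"ay":0,"az":0,"claw":1},{"tx":-0.3,"ty":0,"tz":0,"ax":0,"ay":0,"az":0,"claw":1},{"tx":-0.4,"ty":0,"tz":0,"ax":0,"ay":0,"az":0,"claw":1},{"tx":-0.5,"ty":0,"tz":0,"ax":0,"ay":0,"az":0,"claw":1},{"tx":-0.6,"ty":0,"tz":0,"ax":0,"ay":0,"az":0,"claw":1},{"tx":-0.7,"ty":0,"tz":0,"ax":0,"ay":0,"az":0,"claw":1},{"tx":-0.8,"ty":0,"tz":0,"ax":0,"ay":0,"az":0,"claw":1}]' 30;python3 go.py 584 13.3 121 -1.9
```

```text
time_s: 41.6
tool_pos: [584.4, 14.5, 140.4]
eef_rot: [[0.0, 0.034, 0.999], [0.0, 0.999, -0.034], [-1.0, 0.0, 0.0]]
force: [-0.3, -1.4, -3.6]
gripper_width: 0.273
t 41.6 p [584.4   14.47 140.37] shift cm [ 1.937 -0.118 -0.036] rot deg [-0.02  0.   -0.  ] F [-0.28 -1.38 -3.6 ] g 0.273
```

```bash
python3 -m jog '[{"tx":-0.1,"ty":0,"tz":0,"ax":0,"ay":0,"az":0,"claw":1},{"tx":-0.2,"ty":0,"tz":0,"ax":0,"ay":0,"az":0,"claw":1},{"tx":-0.3,"ty":0,"tz":0,"ax":0,"ay":0,"az":0,"claw":1},{"tx":-0.4,"ty":0,"tz":0,"ax":0,"ay":0,"az":0,"claw":1},{"tx":-0.5,"ty":0,"tz":0,"ax":0,"ay":0,"az":0,"claw":1},{"tx":-0.6,"ty":0,"tz":0,"ax":0,"ay":0,"az":0,"claw":1},{"tx":-0.7,"ty":0,"tz":0,"ax":0,"ay":0,"az":0,"claw":1},{"tx":-0.8,"ty":0,"tz":0,"ax":0,"ay":0,"az":0,"claw":1}]' 30;python3 go.py 584 13.3 121 -1.9
```

```text
time_s: 42.6
tool_pos: [584.4, 14.5, 148.3]
eef_rot: [[-0.0, 0.034, 0.999], [0.0, 0.999, -0.034], [-1.0, 0.0, -0.0]]
force: [-0.4, -0.2, -4.0]
gripper_width: 0.276
t 42.6 p [584.4   14.48 148.35] shift cm [ 2.735 -0.119 -0.036] rot deg [-0.02 -0.   -0.  ] F [-0.43 -0.23 -4.04] g 0.276
```

The mean moving force is −3.6 N, so the drag is about 2.2 N: light but real. I'll keep drawing it straight up and out.

```bash
python3 -m jog '[{"tx":-0.12,"ty":0,"tz":0,"ax":0,"ay":0,"az":0,"claw":1},{"tx":-0.25,"ty":0,"tz":0,"ax":0,"ay":0,"az":0,"claw":1},{"tx":-0.4,"ty":0,"tz":0,"ax":0,"ay":0,"az":0,"claw":1},{"tx":-0.55,"ty":0,"tz":0,"ax":0,"ay":0,"az":0,"claw":1},{"tx":-0.7,"ty":0,"tz":0,"ax":0,"ay":0,"az":0,"claw":1},{"tx":-0.85,"ty":0,"tz":0,"ax":0,"ay":0,"az":0,"claw":1},{"tx":-1.0,"ty":0,"tz":0,"ax":0,"ay":0,"az":0,"claw":1},{"tx":-1.15,"ty":0,"tz":0,"ax":0,"ay":0,"az":0,"claw":1}]' 30;python3 go.py 584 13.3 121 -1.9
```

```text
time_s: 43.6
tool_pos: [584.4, 14.5, 159.9]
eef_rot: [[0.0, 0.034, 0.999], [-0.0, 0.999, -0.034], [-1.0, -0.0, 0.0]]
force: [-0.8, 0.4, -3.2]
gripper_width: 0.278
t 43.6 p [584.4   14.46 159.92] shift cm [ 3.892 -0.118 -0.036] rot deg [-0.02  0.    0.  ] F [-0.78  0.37 -3.22] g 0.278
```

```bash
python3 -m jog '[{"tx":-0.15,"ty":0,"tz":0,"ax":0,"ay":0,"az":0,"claw":1},{"tx":-0.3,"ty":0,"tz":0,"ax":0,"ay":0,"az":0,"claw":1},{"tx":-0.45,"ty":0,"tz":0,"ax":0,"ay":0,"az":0,"claw":1},{"tx":-0.6,"ty":0,"tz":0,"ax":0,"ay":0,"az":0,"claw":1},{"tx":-0.75,"ty":0,"tz":0,"ax":0,"ay":0,"az":0,"claw":1},{"tx":-0.9,"ty":0,"tz":0,"ax":0,"ay":0,"az":0,"claw":1},{"tx":-1.05,"ty":0,"tz":0,"ax":0,"ay":0,"az":0,"claw":1},{"tx":-1.2,"ty":0,"tz":0,"ax":0,"ay":0,"az":0,"claw":1}]' 30;python3 go.py 584 13.3 121 -1.9
```

```text
time_s: 44.6
tool_pos: [584.4, 14.5, 171.9]
eef_rot: [[0.0, 0.034, 0.999], [0.0, 0.999, -0.034], [-1.0, 0.0, 0.0]]
force: [-0.0, 0.3, -1.4]
gripper_width: 0.273
t 44.6 p [584.4   14.48 171.91] shift cm [ 5.091 -0.119 -0.036] rot deg [-0.02  0.   -0.  ] F [-0.01  0.27 -1.41] g 0.273
```

```bash
python3 -m jog '[{"tx":-0.15,"ty":0,"tz":0,"ax":0,"ay":0,"az":0,"claw":1},{"tx":-0.3,"ty":0,"tz":0,"ax":0,"ay":0,"az":0,"claw":1},{"tx":-0.5,"ty":0,"tz":0,"ax":0,"ay":0,"az":0,"claw":1},{"tx":-0.8,"ty":0,"tz":0,"ax":0,"ay":0,"az":0,"claw":1},{"tx":-1.2,"ty":0,"tz":0,"ax":0,"ay":0,"az":0,"claw":1},{"tx":-2,"ty":0,"tz":0,"ax":0,"ay":0,"az":0,"claw":1},{"tx":-3,"ty":0,"tz":0,"ax":0,"ay":0,"az":0,"claw":1},{"tx":-3.2,"ty":0,"tz":0,"ax":0,"ay":0,"az":0,"claw":1}]' 40;python3 go.py 456 259.5 202 -27;python3 - <<'E'
from h import *
p,d=get_image('scene');crop('scene',p,(230,100,350,250),4,f'pics/p_scene.png')
E
```

```text
time_s: 45.6
tool_pos: [584.7, 14.5, 204.9]
eef_rot: [[0.002, 0.034, 0.999], [-0.0, 0.999, -0.034], [-1.0, 0.0, 0.002]]
force: [0.3, 0.0, -2.5]
gripper_width: 0.273
t 45.6 p [584.72  14.45 204.93] shift cm [  0.271  24.06  -13.686] rot deg [ 2.508e+01  9.000e-02 -2.000e-02] F [ 0.29  0.01 -2.53] g 0.273
```

View pics/p_scene.png

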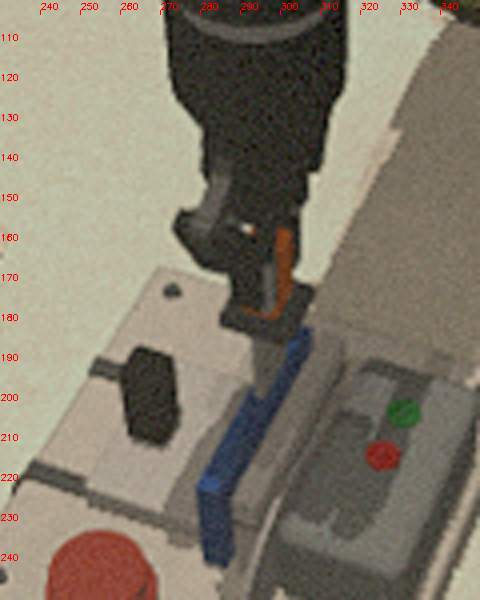

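The blade is out of the gap and held. Now the move over the wooden stand.

```bash
python3 go.py 454.7 260 200 -27; python3 -m jog '[{"tx":0,"ty":2,"tz":-1.2,"ax":3,"ay":0,"az":0,"claw":1},{"tx":0,"ty":6,"tz":-3.4,"ax":8,"ay":0,"az":0,"claw":1},{"tx":0,"ty":11,"tz":-6.3,"ax":14,"ay":0,"az":0,"claw":1},{"tx":0,"ty":16,"tz":-9.2,"ax":20,"ay":0,"az":0,"claw":1},{"tx":0,"ty":21,"tz":-12,"ax":25.1,"ay":0,"az":0,"claw":1},{"tx":0.2,"ty":24,"tz":-13.7,"ax":25.1,"ay":0,"az":0,"claw":1},{"tx":0.2,"ty":24.1,"tz":-13.8,"ax":25.1,"ay":0,"az":0,"claw":1},{"tx":0.2,"ty":24.1,"tz":-13.8,"ax":25.1,"ay":0,"az":0,"claw":1}]' 40
python3 - <<'E'
from h import *
p,d=get_image('scene');crop('scene',p,(370,80,490,240),4,f'pics/q_scene.png')
C=cloud('scene',d);x,y,z=[C[...,i] for i in range(3)]
m=(x>400)&(x<520)&(y>200)&(y<320)
o=get_obs();print(o['tool_pos'].round(1))
k=m&(z>183)&(z<191);P=C[k];th=np.radians(-27);ex=np.array([np.cos(th),np.sin(th)]);ey=np.array([-ex[1],ex[0]])
for nm,lo,hi in(('collar',182,194),('blade',138,180),('stand',60,69)):
    P=C[m&(z>lo)&(z<hi)][:,:2];print(nm,len(P),'along x',np.percentile(P@ex,[2,50,98]).round(1),'along y',np.percentile(P@ey,[2,50,98]).round(1))
q=o['tool_pos'][:2];print('tcp',q@ex,q@ey)
E
python3 go.py 454.7 260.2 140 -27
```

```text
t 45.65 p [584.58  14.45 204.62] shift cm [  0.447  24.105 -13.805] rot deg [ 2.508e+01  6.000e-02 -1.000e-02] F [ 0.75  0.04 -1.2 ] g 0.273
time_s: 46.65
tool_pos: [454.7, 259.6, 201.7]
eef_rot: [[-0.0, 0.454, 0.891], [-0.0, 0.891, -0.454], [-1.0, -0.0, 0.0]]
force: [-0.6, 0.5, -1.6]
gripper_width: 0.275
[454.9 259.3 201.8]
collar 171 along x [272.1 299.6 307.8] along y [420.3 446.9 456.2]
blade 84 along x [277.5 300.8 304.5] along y [434.2 440.2 442.2]
stand 747 along x [249.4 288.9 323.6] along y [406.2 440.  469.7]
tcp 287.62937280052444 437.56747687830295
t 46.7 p [454.93 259.29 201.75] shift cm [ 6.175  0.071 -0.062] rot deg [-0.06  0.    0.01] F [ 1.07  0.03 -2.01] g 0.272
```

View pics/q_scene.png

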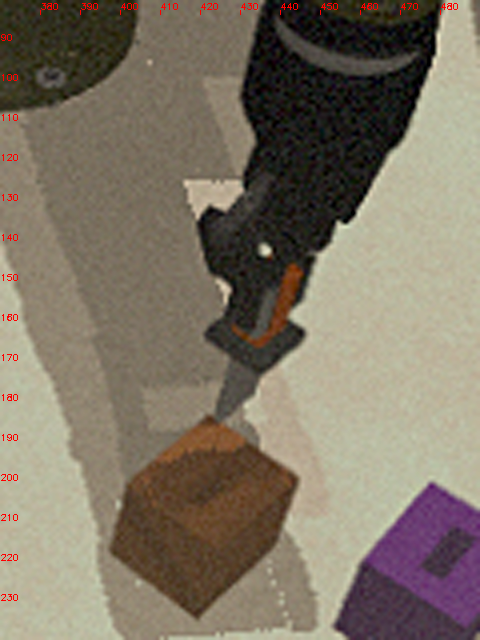

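```bash
python3 -m jog '[{"tx":1.5,"ty":0,"tz":-0.3,"ax":0,"ay":0,"az":0,"claw":1},{"tx":3.5,"ty":0,"tz":-0.3,"ax":0,"ay":0,"az":0,"claw":1},{"tx":5.5,"ty":0,"tz":-0.3,"ax":0,"ay":0,"az":0,"claw":1},{"tx":5.8,"ty":0,"tz":-0.3,"ax":0,"ay":0,"az":0,"claw":1},{"tx":6.3,"ty":0,"tz":-0.3,"ax":0,"ay":0,"az":0,"claw":1},{"tx":7,"ty":0,"tz":-0.3,"ax":0,"ay":0,"az":0,"claw":1},{"tx":7.8,"ty":0,"tz":-0.3,"ax":0,"ay":0,"az":0,"claw":1},{"tx":8.3,"ty":0,"tz":-0.3,"ax":0,"ay":0,"az":0,"claw":1}]' 40;python3 go.py 454.7 260.2 86 -27
```

```text
time_s: 47.7
tool_pos: [451.8, 261.3, 118.3]
eef_rot: [[-0.0, 0.454, 0.891], [-0.0, 0.891, -0.454], [-1.0, -0.0, -0.0]]
force: [-0.5, -0.3, -1.3]
gripper_width: 0.274
t 47.7 p [451.77 261.28 118.27] shift cm [3.227 0.037 0.31 ] rot deg [-0.02 -0.01  0.01] F [-0.51 -0.26 -1.32] g 0.274
```

Force is free, so the tip is in the slot. Lowering on, slowly at the end.

```bash
python3 -m jog '[{"tx":0.6,"ty":0,"tz":0,"ax":0,"ay":0,"az":0,"claw":1},{"tx":1.2,"ty":0,"tz":0,"ax":0,"ay":0,"az":0,"claw":1},{"tx":1.8,"ty":0,"tz":0,"ax":0,"ay":0,"az":0,"claw":1},{"tx":2.3,"ty":0,"tz":0,"ax":0,"ay":0,"az":0,"claw":1},{"tx":2.6,"ty":0,"tz":0,"ax":0,"ay":0,"az":0,"claw":1},{"tx":2.8,"ty":0,"tz":0,"ax":0,"ay":0,"az":0,"claw":1},{"tx":2.9,"ty":0,"tz":0,"ax":0,"ay":0,"az":0,"claw":1},{"tx":3.0,"ty":0,"tz":0,"ax":0,"ay":0,"az":0,"claw":1}]' 40;python3 go.py 454.7 260.2 85 -27
```

```text
time_s: 48.7
tool_pos: [452.0, 261.3, 88.9]
eef_rot: [[0.0, 0.454, 0.891], [0.0, 0.891, -0.454], [-1.0, 0.0, 0.0]]
force: [-0.8, 0.1, -1.3]
gripper_width: 0.271
t 48.7 p [451.95 261.32  88.85] shift cm [0.385 0.025 0.296] rot deg [-0.02  0.01 -0.01] F [-0.78  0.05 -1.3 ] g 0.271
```

```bash
python3 -m jog '[{"tx":0.06,"ty":0,"tz":0,"ax":0,"ay":0,"az":0,"claw":1},{"tx":0.12,"ty":0,"tz":0,"ax":0,"ay":0,"az":0,"claw":1},{"tx":0.18,"ty":0,"tz":0,"ax":0,"ay":0,"az":0,"claw":1},{"tx":0.22,"ty":0,"tz":0,"ax":0,"ay":0,"az":0,"claw":1},{"tx":0.26,"ty":0,"tz":0,"ax":0,"ay":0,"az":0,"claw":1},{"tx":0.3,"ty":0,"tz":0,"ax":0,"ay":0,"az":0,"claw":1},{"tx":0.32,"ty":0,"tz":0,"ax":0,"ay":0,"az":0,"claw":1},{"tx":0.32,"ty":0,"tz":0,"ax":0,"ay":0,"az":0,"claw":1}]' 40;python3 go.py 454.7 260.2 85 -27
```

```text
time_s: 49.7
tool_pos: [451.9, 261.3, 85.6]
eef_rot: [[-0.0, 0.454, 0.891], [-0.0, 0.891, -0.454], [-1.0, -0.0, -0.0]]
force: [-0.6, 1.0, -1.4]
gripper_width: 0.277
t 49.7 p [451.88 261.3   85.57] shift cm [0.057 0.03  0.301] rot deg [-0.02 -0.    0.  ] F [-0.62  1.   -1.39] g 0.277
```

Still free, so I go down a little more until it touches.

```bash
python3 -m jog '[{"tx":0.04,"ty":0,"tz":0,"ax":0,"ay":0,"az":0,"claw":1},{"tx":0.08,"ty":0,"tz":0,"ax":0,"ay":0,"az":0,"claw":1},{"tx":0.11,"ty":0,"tz":0,"ax":0,"ay":0,"az":0,"claw":1},{"tx":0.14,"ty":0,"tz":0,"ax":0,"ay":0,"az":0,"claw":1},{"tx":0.17,"ty":0,"tz":0,"ax":0,"ay":0,"az":0,"claw":1},{"tx":0.2,"ty":0,"tz":0,"ax":0,"ay":0,"az":0,"claw":1},{"tx":0.2,"ty":0,"tz":0,"ax":0,"ay":0,"az":0,"claw":1},{"tx":0.2,"ty":0,"tz":0,"ax":0,"ay":0,"az":0,"claw":1}]' 40;python3 go.py 454.7 260.2 85 -27
```

```text
time_s: 50.7
tool_pos: [452.0, 261.4, 85.3]
eef_rot: [[0.001, 0.454, 0.891], [0.0, 0.891, -0.454], [-1.0, 0.001, 0.0]]
force: [-10.5, -5.1, 22.7]
gripper_width: 0.275
t 50.7 p [452.   261.39  85.34] shift cm [0.035 0.016 0.295] rot deg [-0.02  0.03 -0.04] F [-10.49  -5.13  22.7 ] g 0.275
```

```bash
python3 -m jog '[{"tx":-0.17,"ty":0,"tz":0,"ax":0,"ay":0,"az":0,"claw":1},{"tx":-0.17,"ty":0,"tz":0,"ax":0,"ay":0,"az":0,"claw":1},{"tx":-0.17,"ty":0,"tz":0,"ax":0,"ay":0,"az":0,"claw":2.6},{"tx":-0.17,"ty":0,"tz":0,"ax":0,"ay":0,"az":0,"claw":3.5},{"tx":-0.17,"ty":0,"tz":0,"ax":0,"ay":0,"az":0,"claw":5.5},{"tx":-0.17,"ty":0,"tz":0,"ax":0,"ay":0,"az":0,"claw":5.5},{"tx":-2,"ty":0,"tz":0,"ax":0,"ay":0,"az":0,"claw":5.5},{"tx":-5,"ty":0,"tz":0,"ax":0,"ay":0,"az":0,"claw":5.5}]';python3 -m jog '[{"tx":-4,"ty":0,"tz":0,"ax":0,"ay":0,"az":0,"claw":5.5},{"tx":-8,"ty":0,"tz":0,"ax":0,"ay":0,"az":0,"claw":5.5},{"tx":-10,"ty":-3,"tz":0,"ax":0,"ay":0,"az":0,"claw":5.5},{"tx":-10,"ty":-8,"tz":0,"ax":0,"ay":0,"az":0,"claw":5.5},{"tx":-10,"ty":-12,"tz":0,"ax":0,"ay":0,"az":0,"claw":5.5},{"tx":-10,"ty":-15,"tz":0,"ax":0,"ay":0,"az":0,"claw":5.5},{"tx":-10,"ty":-15,"tz":0,"ax":0,"ay":0,"az":0,"claw":5.5},{"tx":-10,"ty":-15,"tz":0,"ax":0,"ay":0,"az":0,"claw":5.5}]'
python3 - <<'E'
from h import *
for n in('scene','top'):
    p,d=get_image(n);cv2.imwrite(f'pics/z_{n}.png',p[:,:,::-1]);crop(n,p,(380,160,500,240) if n=='scene' else (220,200,300,270),6,f'pics/zc_{n}.png')
    C=cloud(n,d);x,y,z=[C[...,i] for i in range(3)];m=(x>400)&(x<520)&(y>210)&(y<310)&(z>95)&(z<125)
    print(n,'handle top z',np.percentile(z[m],[50,80,95]).round(1) if m.any() else None)
E
```

```text
time_s: 51.7
tool_pos: [451.5, 261.1, 133.4]
eef_rot: [[-0.002, 0.454, 0.891], [-0.001, 0.891, -0.454], [-1.0, -0.002, -0.001]]
force: [-0.0, -0.7, 0.2]
gripper_width: 0.647
time_s: 52.7
tool_pos: [384.0, 128.0, 233.8]
eef_rot: [[0.0, 0.454, 0.891], [0.0, 0.891, -0.454], [-1.0, 0.0, 0.0]]
force: [0.2, 1.1, -0.1]
gripper_width: 0.647
scene handle top z [111.9 114.7 116.1]
top handle top z [113.2 115.1 117.1]
```

View pics/zc_scene.png

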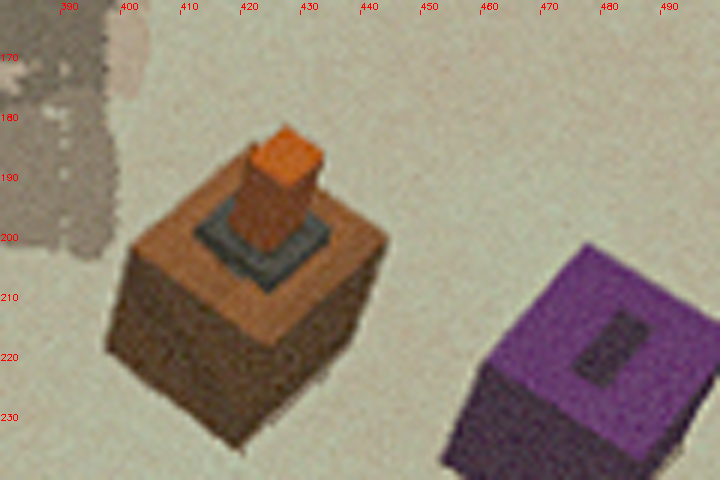

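View pics/z_scene.png

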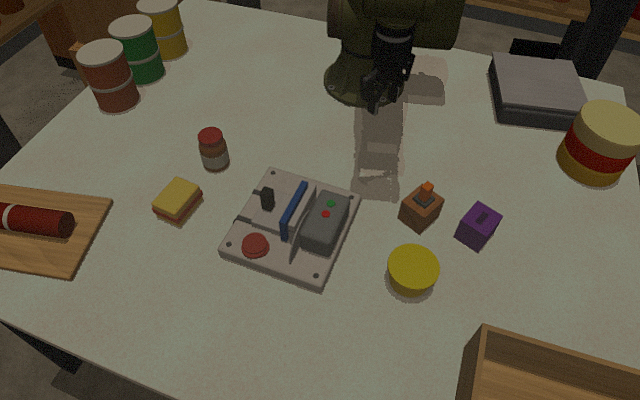

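View pics/z_top.png

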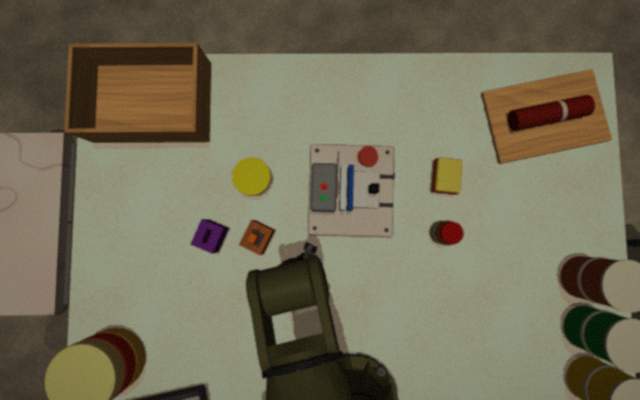

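The feeler stands fully down in the wooden stand, its collar flat on the block at (425,197) and its handle top at about 115 mm, as at the start. The stop is closed, with the blue plate at (350,188) in the top view. The jar, tub, cheese and purple block are unmoved. I'm handing it in.

```bash
python3 -c "
from bench import *
print(sign_off())"
```

```text
the job is handed in; nothing more can be done
None
```

The stop is set on the 6 mm blade, the blade is back in its wooden stand fully down, and the job was handed in at about 53 s.

- **First close:** I put the blade in the gap with its collar resting on the guard and plate, then pushed the stop shut to about 10 N total. That is roughly 4 N over its sliding force. The draw showed only about 1.3 N of drag, below the 2 to 8 N you gave.
- **Second close:** I lowered the blade and closed the stop again to about 12 N total, roughly 5 to 6 N over sliding. Drawing it again gave about 2.2 N of drag, near the lower end of the range, with about ±0.5 N of sensor noise. The force fell to the blade's bare weight as it came out.
- **Last checks:** The handle top measures about 115 mm, the same as at the start, so the collar sits on the block. In the pictures the stop is closed, the jar, tub, cheese and purple block look unmoved, and the gripper is clear of everything.
- **Blemish:** When I set the blade down in the stand, the wrist force briefly read about 23 N on the collar, more than I meant. I backed off before opening the fingers.

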